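# Hold the lid press down on a jar

### The job

Stand the yellow jar upright in the round nest of the bench lid press and let go of it; then take the red cross handle, which springs back up whenever it is released, and swing it over and down until the white sprung pad presses on the jar's lid and is squeezed about half of its 12 mm travel. Finish while still holding the handle steady there, without letting go: the lid is to stay under pressure. Leave the red jar, the green jar and the steel bowl where they are.

Things in the scene. Friction and masses are not known exactly. Their poses are not given: they have to be found in the camera images.
- press: Grey bench lid press, fixed to the worktop. Origin at worktop height on the vertical axis of its nest; its x axis points from the nest to the hinge (away from the robot, give or take some yaw), z up. Base plate 250 x 170 mm, 15 mm thick, from x = -90 to +160 mm. Two upright posts at x = 120, y = +-75 mm carry the hinge, to a height of 143 mm.
- nest_floor (a point): Centre of the nest's floor, 15 mm above the worktop, where the centre of the jar's underside belongs. The nest is an open steel ring around it: inner diameter 61, outer diameter 76, rim 12 mm above its floor (27 mm above the worktop).
- hinge_mid (a point): Middle of the press's hinge axis, 120 mm from the nest axis along the press's x, 125 mm above the worktop. The axis runs along the press's y. The return spring acts here: at the handle, square to the yoke, it takes about 1.5 N to leave the open stop and 3.5 N near level before the pad touches; let go, the yoke swings up again.
- press_yoke: Swinging yoke: two steel side bars (10 mm wide, 16 deep) at y = +-62 mm from the hinge to the red handle, and a cross beam 120 mm from the hinge (90 from the handle) that carries the pad. Origin on the hinge axis; its z axis points from hinge to handle, its y along the hinge axis. It starts open, straight up, held by its return spring, and swings over towards the robot (press -x) and down.
- handle_mid (a point): Middle of the red handle, a round bar 20 mm in diameter along the press's y, 114 mm clear between the side bars, 210 mm from the hinge axis. Open, it is above the hinge, 335 mm above the worktop. With the jar seated the pad touches the lid when this point is about 136 mm above the worktop, is half squeezed at 125 mm (yoke level) and fully at about 115 mm.
- press_pad (a joint): Squeeze of the sprung pad, m: 0 = free, 0.012 = fully squeezed (solid). Half is 0.006. Spring 900 N/m with 1.8 N preload: the pad pushes on the lid with about 7 N at half travel, and the handle then needs about 8 N downward.
- pad_tip (a point): Centre of the face of the white round pad, 36 mm in diameter, 10 mm thick, on a brass stem on the cross beam; while the press is open the pad points towards the robot, this point 32 mm in front of the yoke and 120 mm above the hinge; with the yoke level it points down.
- yellow_jar: Yellow jar with a yellow lid and a white label band, the one to press. 54 mm in diameter, 84 mm high with its lid, about 0.2 kg. Origin at the centre of its underside, z up through the lid.
- red_jar: Red jar of the same shape and size as the yellow one. Leave alone.
- green_jar: Green jar of the same shape and size as the yellow one. Leave alone.
- bowl: Steel mixing bowl, 170 mm across the rim, 75 mm high, origin at the centre of its underside. Leave alone.

How it is judged:
On the way:
1. the yellow jar stands upright in the nest, let go, with the press still open (horizontal distance between yellow_jar and nest_floor below 0.006 m and z of yellow_jar in the frame of nest_floor below 0.004 m and angle between yellow_jar's own z axis and vertical below 0.06 rad and height (world z) of handle_mid above 0.28 m and contact force between the fingers and yellow_jar below 0.2 N and linear speed of yellow_jar below 0.02 m/s), for 0.2 s.
At the end, for the whole second after the job is handed in: The yellow jar stands upright in the nest (centre within 6 mm, underside within 4 mm of the nest floor), the robot holds the handle or yoke steady and does not touch the jar, and the white pad presses on the jar with more than 2 N, squeezed between 3 and 9 mm of its 12 mm travel (horizontal distance between yellow_jar and nest_floor below 0.006 m and z of yellow_jar in the frame of nest_floor below 0.004 m and angle between yellow_jar's own z axis and vertical below 0.06 rad and value of joint press_pad between 0.003 and 0.009 m and contact force between press_yoke and yellow_jar above 2 N and linear speed of yellow_jar below 0.02 m/s and angular speed of press_yoke below 0.05 rad/s and contact force between any of the fingers, the arm and press_yoke above 1 N and contact force between each of the fingers, the arm and yellow_jar below 0.2 N); the arm keeps its last pose, push and grip.
It fails at once if the red jar, the green jar or the bowl is moved by more than 30 mm (distance of any of red_jar, green_jar, bowl from where it was at the start of the episode above 0.03 m).
It also fails if it takes over 69 s, if anything falls off the work surface, if the arm or the gripper's body presses on something with over 40 N, if the wrist force passes 120 N, or if a joint passes its speed limit or range.

### The arm

A 6-joint arm with a two-finger parallel gripper is mounted at the origin on the work surface. World frame = base frame: x ahead of the robot, y to its left, z up, the work surface at z = 0. Lengths are in m, angles in rad, forces in N, time in s.
With the tool pointing down it reaches from about 0.375 to 0.9 m from the base axis. Payload 3.1 kg.
Tool frame: the origin (TCP) lies at the very end of the fingers, on their centre line; the grasp point (between the pads) lies bot.grip_point_offset behind it (bot.grip_point_offset is the distance from the TCP to the grasp point, in m); x points along the fingers, y is the direction in which the jaws open and shut, and the axes are right-handed (so a half turn about x gives the same grasp; the last joint's range is limited). The gripper opens to 87 mm and grips with 3 to 60 N. Pads are 19 mm wide; open, the fingers measure 117 mm over their backs; the gripper's body (75 mm by 190 mm) begins 51 mm behind the grasp point.
Start: joints at [1.077, 0.527, 1.433, -0, 1.181, -0.178], TCP at [0.193, 0.594, 0.223] pointing down, gripper open.
Joint ranges: [-3.08, 3.08], [-0.75, 2.2], [0.22, 2.44], [-1.43, 4.57], [0, 2.65], [-2.85, 2.85]. Speed limits (rad/s): [2.79, 2.79, 3.14, 3.14, 3.14, 3.14].

### API

Orientations are given as a unit quaternion [x, y, z, w].
In Python, from cell import bot gives the robot as it stands.
- The arm moves only by the tool jog_arm, never from a script. Its argument "deltas" is text: rows parted by semicolons, each of 7 numbers parted by spaces: the turn, a rotation vector about the tool's x, y, z in rad, then the shift along the tool's x, y, z in m, then the closure, from 0 (fully open) to 1 (shut). In form: ax ay az tx ty tz gripper; .... A call has 1 to 8 rows; each row shifts and turns the commanded pose from where the row before left it, along the tool's axes as they then stand; what a row does not reach is not made up. A row lasts 1/8 s, in which the tool goes at most 62.5 mm and 10.7 degrees, less where a joint would pass 70% of its speed; a pose out of reach is approached as far as the arm can. A call with a gripper value outside its range is refused whole. The fingers move at their own pace and stop on an object; "squeeze" is the grip in N (left out, the last holds). Time passes only in rows, so rows that do not move let the fingers close. It gives the time, the measured TCP pose, the force and the opening at its end, in the units of the state.
- bot.sense(): the state, without advancing time (a new reading comes with each control period).
- bot.get_image(name): name is "scene" or "top" or "wrist"; returns a dict with "img" (420x560x3 uint8, blue, green, red), "mtx" (3x3 intrinsics, pixels), "world_from_camera" (4x4, takes a point from camera to world coordinates). Camera axes: x right, y down, z forward; pixel columns grow to the right and rows downward; lengths in m; the calibration is good to about 2 mm. A picture is of the moment at which its call begins. There is no depth.
- bot.job_done(): hands the job in, once; it reports no verdict.
The state is a dict: "t": time; "joint_pos": joint angles; "joint_vel": joint speeds; "joint_torque": joint torques, N m; "eef_pos": TCP position; "tool_rot": TCP orientation; "ft_force": force on the tool from outside, world axes, zero at the start; "wrist_torque": the same for the moment, N m; "opening": opening from 0.0 (shut) to 1.0 (fully open).
Only numpy, scipy, OpenCV 4.12 (cv2) and the standard library are available. Lean on these libraries where they do the work, as an engineer would, in place of code of your own. Each camera call takes 0.05 s, during which the arm holds its last target.

## Working session

There is one attempt and no reset: what is moved stays moved. The work goes in short steps, Python scripts to look and compute and a tool call to move; the robot and the scene stay as the last step left them, time stands still between calls to the robot, and variables do not carry over. Pictures are saved under pics/ and viewed, and the job is handed in when it is done.

Besides the shell and the picture viewer there is one more tool, called after ">>>" as name(argument=value, ...), one argument or row to a line, values as JSON. jog_arm: Moves the arm, as the interface text tells. Its arguments: {"type":"object","properties":{"deltas":{"type":"string"},"squeeze":{"type":"number"}},"required":["deltas"]}

```bash
mkdir -p pics; ls; python3 - <<'E'
from cell import bot
import cv2
print(bot.grip_point_offset); s=bot.sense(); print(s)
for n in("scene","top","wrist"):
    d=bot.get_image(n); cv2.imwrite(f"pics/{n}0.png",d["img"]); print(n,d["mtx"].round(1).tolist(),d["world_from_camera"].round(3).tolist())
E
```

```text
pics
0.0187
{'t': 0.0, 'joint_pos': array([ 1.07752098e+00,  5.28479483e-01,  1.43387903e+00, -3.34995734e-06,
        1.18138819e+00, -1.78477797e-01]), 'joint_vel': array([ 0.00109256, -0.00054805, -0.00039056, -0.00148478,  0.00058681,
        0.00177426]), 'joint_torque': array([ 8.88087252e-04, -4.40054655e+01, -1.76585716e+01,  6.32681837e-02,
        5.83232555e-02, -1.46199463e-04]), 'eef_pos': array([0.19312854, 0.59365617, 0.22157085]), 'tool_rot': array([ 0.11011887,  0.69861543, -0.11155762,  0.69811547]), 'ft_force': array([-0.52106278,  0.9520013 ,  0.07775789]), 'wrist_torque': array([ 0.03233091, -0.04740722, -0.00712514]), 'opening': 0.9979878294350221}
scene [[521.5, 0.0, 282.4], [0.0, 521.5, 207.5], [0.0, 0.0, 1.0]] [[0.551, 0.549, -0.628, 1.488], [0.835, -0.372, 0.406, -0.555], [-0.011, -0.748, -0.663, 1.206], [0.0, 0.0, 0.0, 1.0]]
top [[503.6, 0.0, 280.0], [0.0, 503.6, 206.6], [0.0, 0.0, 1.0]] [[-0.011, -0.977, 0.214, 0.255], [-1.0, 0.011, -0.003, 0.052], [0.0, -0.214, -0.977, 1.646], [0.0, 0.0, 0.0, 1.0]]
wrist [[332.7, 0.0, 283.9], [0.0, 332.7, 215.0], [0.0, 0.0, 1.0]] [[0.311, 0.916, 0.253, 0.125], [0.95, -0.3, -0.085, 0.615], [-0.002, 0.266, -0.964, 0.384], [0.0, 0.0, 0.0, 1.0]]
```

View pics/scene0.png

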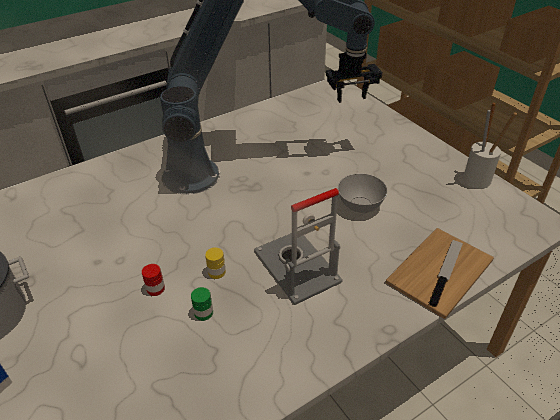

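View pics/top0.png

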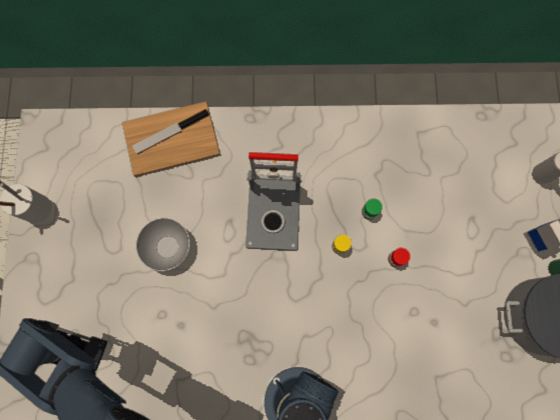

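View pics/wrist0.png

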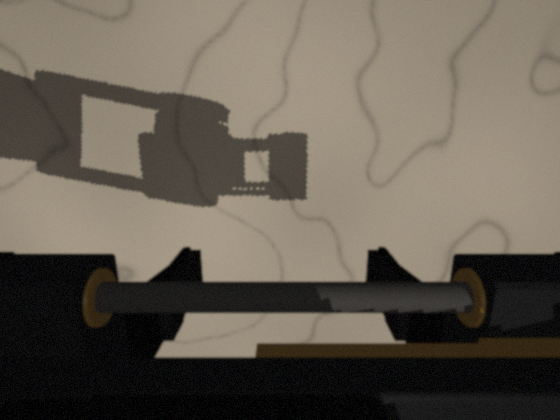

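The pictures show the yellow jar at top (343,243) and scene (215,263), the red jar at top (401,257), and the green jar at top (373,208). The nest is at top (273,221) and the red handle runs from top (249,156) to (298,157). The bowl is at top (164,245). Next I'll measure these.

```bash
cat > h.py <<'E'
import numpy as np, cv2
from cell import bot
def ray(d,u,v):
    K=d["mtx"];T=d["world_from_camera"]
    r=T[:3,:3]@np.linalg.inv(K)@np.array([u,v,1.]); return T[:3,3],r/np.linalg.norm(r)
def plane(d,u,v,z):
    o,r=ray(d,u,v); return o+r*(z-o[2])/r[2]
def two(d1,p1,d2,p2):
    o1,r1=ray(d1,*p1);o2,r2=ray(d2,*p2)
    A=np.stack([r1,-r2],1);s=np.linalg.lstsq(A,o2-o1,rcond=None)[0]
    a=o1+s[0]*r1;b=o2+s[1]*r2; return (a+b)/2,np.linalg.norm(a-b)
def proj(d,p):
    T=np.linalg.inv(d["world_from_camera"]);q=d["mtx"]@(T[:3,:3]@np.array(p)+T[:3,3]);return q[:2]/q[2]
def mask(d,lo,hi):
    return cv2.inRange(cv2.cvtColor(d["img"],cv2.COLOR_BGR2HSV),np.array(lo),np.array(hi))
def blobs(m,amin=20):
    n,l,s,c=cv2.connectedComponentsWithStats(m); return [(s[i],c[i],l==i) for i in range(1,n) if s[i][4]>=amin]
E
python3 - <<'E'
from h import *
t=bot.get_image("top");s=bot.get_image("scene")
for nm,d in(("top",t),("scene",s)):
    for c,lo,hi in(("yel",(20,150,90),(33,255,255)),("red",(0,180,80),(6,255,255)),("grn",(45,120,50),(80,255,255))):
        for st,ce,l in blobs(mask(d,lo,hi)): 
            if st[4]<2000: 
                v,u=np.nonzero(l); print(nm,c,st.tolist(),ce.round(1),plane(d,*ce,0.084).round(4))
                if st[2]>35: 
                    for e in(u.min(),u.max()): print("   end",e,v[u==e].mean())
for nm,d,b in(("tp",t,(235,140,130,120)),("sc",s,(245,180,110,130))):
    x,y,w,h=b; cv2.imwrite(f"pics/{nm}1.png",cv2.resize(d["img"][y:y+h,x:x+w],None,fx=4.5,fy=4.5,interpolation=cv2.INTER_CUBIC))
E
```

```text
top yel [334, 235, 17, 18, 243] [342.  243.2] [ 0.4785 -0.1443  0.084 ]
top red [249, 153, 49, 8, 278] [272.9 156.3] [0.7653 0.0694 0.084 ]
   end 249 155.0
   end 297 157.0
top red [392, 248, 18, 18, 241] [400.3 256.4] [ 0.4353 -0.324   0.084 ]
top grn [364, 199, 18, 18, 229] [372.6 207.4] [ 0.5921 -0.2458  0.084 ]
scene yel [206, 248, 18, 21, 306] [214.8 257.8] [ 0.4995 -0.1547  0.084 ]
scene yel [210, 271, 15, 8, 40] [217.1 275.7] [ 0.5645 -0.1817  0.084 ]
scene red [292, 188, 47, 19, 248] [317.2 198. ] [0.4504 0.2532 0.084 ]
   end 292 205.0
   end 338 192.5
scene red [142, 264, 20, 23, 276] [151.9 273.3] [ 0.4527 -0.332   0.084 ]
scene red [147, 291, 15, 5, 25] [154.5 292.9] [ 0.5235 -0.354   0.084 ]
scene grn [0, 0, 131, 28, 1679] [46.2  8.6] [-1.7815 -0.0441  0.084 ]
   end 0 11.75
   end 130 0.0
scene grn [512, 0, 48, 17, 352] [531.3   5.5] [-0.2267  2.257   0.084 ]
   end 512 15.0
   end 559 5.0
scene grn [367, 5, 36, 53, 474] [378.5  27.7] [-0.4853  1.3406  0.084 ]
   end 367 53.0
   end 402 19.0
scene grn [327, 25, 20, 17, 134] [337.3  32.4] [-0.5615  1.1251  0.084 ]
scene grn [450, 44, 87, 62, 891] [507.2  79.4] [0.2688 1.4322 0.084 ]
   end 450 53.5
   end 536 83.0
scene grn [540, 77, 20, 43, 469] [552.   99.8] [0.4907 1.4399 0.084 ]
scene grn [539, 138, 21, 19, 160] [550.5 147. ] [0.6997 1.1386 0.084 ]
scene grn [191, 287, 20, 24, 362] [201.  298.4] [ 0.6121 -0.2563  0.084 ]
scene grn [198, 314, 13, 7, 31] [205.  317.4] [ 0.6745 -0.276   0.084 ]
```

View pics/tp1.png

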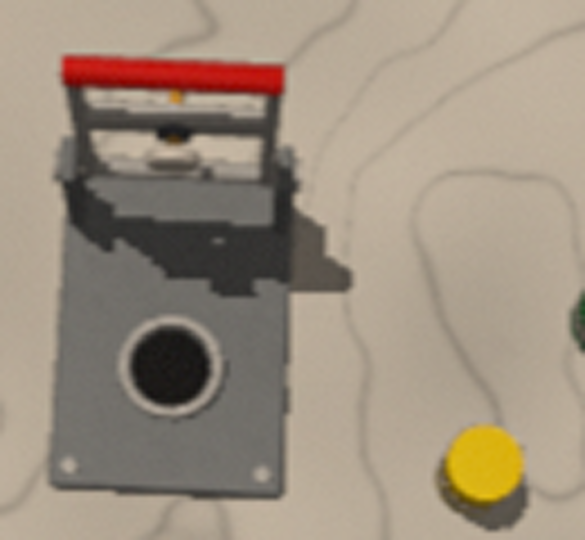

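View pics/sc1.png

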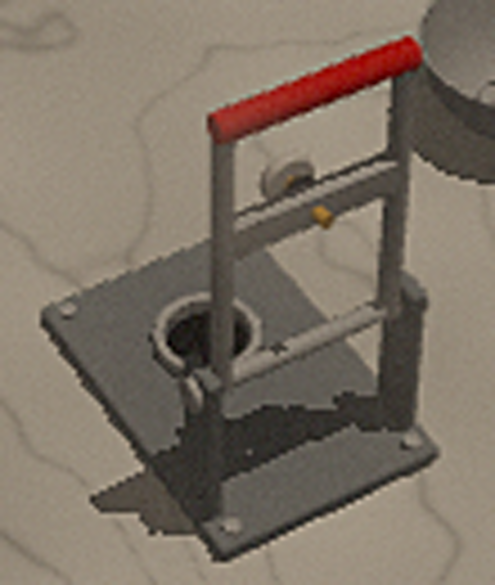

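```bash
python3 - <<'E'
from h import *
t=bot.get_image("top");s=bot.get_image("scene")
# nest: ring bright, hole dark
g=cv2.cvtColor(t["img"],cv2.COLOR_BGR2GRAY)
sub=np.zeros_like(g); sub[200:242,255:292]=(g[200:242,255:292]<52)*255
for st,ce,l in blobs(sub): print("hole",st.tolist(),ce,plane(t,*ce,0.027).round(4),plane(t,*ce,0.015).round(4))
ring=np.zeros_like(g); ring[208:236,258:288]=(g[208:236,258:288]>115)*255
v,u=np.nonzero(ring); pts=np.stack([u,v],1).astype(np.float32); e=cv2.fitEllipse(pts); print("ring",e,plane(t,*e[0],.027).round(4))
def bar(d):
    m=mask(d,(0,180,80),(6,255,255)); b=[x for x in blobs(m) if x[0][2]>35][0][2]
    v,u=np.nonzero(b); p=np.stack([u,v],1).astype(np.float32)
    L=cv2.fitLine(p,cv2.DIST_L2,0,.01,.01).ravel(); q=(p-L[2:])@L[:2]; return L[2:]+L[:2]*(q.min()),L[2:]+L[:2]*q.max(),(L[2:]+L[:2]*(q.min()+q.max())/2)
bt,bs=bar(t),bar(s)
# top left(u small)=+y ; scene: right end
bt=sorted(bt,key=lambda p:p[0]);bs=sorted(bs,key=lambda p:-p[0])
P=[two(t,a,s,b) for a,b in zip(bt,bs)]
print("handle",P)
d=P[0][0]-P[2][0]; yaw=np.arctan2(-d[0],d[1]); print("yaw",yaw)
# plane z=.335
for p in bt: print(plane(t,*p,.335).round(4))
for p in bs: print(plane(s,*p,.335).round(4))
E
```

```text
hole [273, 200, 19, 5, 42] [284.0952381  201.26190476] [0.6283 0.0344 0.027 ] [0.631  0.0343 0.015 ]
hole [264, 213, 17, 17, 218] [272.31651376 221.19266055] [0.5618 0.0738 0.027 ] [0.5641 0.0739 0.015 ]
ring ((272.3548889160156, 220.65939331054688), (20.8377685546875, 21.600229263305664), 81.17193603515625) [0.5636 0.0736 0.027 ]
handle [(array([0.68769352, 0.13265086, 0.33469496]), np.float64(0.0012838701223815976)), (array([0.68269593, 0.06592401, 0.33567397]), np.float64(0.0011889736055543797)), (array([6.78123320e-01, 2.44968587e-04, 3.37171770e-01]), np.float64(0.0016359007748777109))]
yaw -0.07215379438935343
[0.6872 0.1321 0.335 ]
[0.6832 0.0664 0.335 ]
[0.6792 0.0009 0.335 ]
[0.6882 0.1331 0.335 ]
[0.6819 0.0658 0.335 ]
[0.6758 0.0009 0.335 ]
```

```bash
cat >> h.py <<'E'
from scipy.spatial.transform import Rotation as Ro
YAW=-0.068
PX=np.array([np.cos(YAW),np.sin(YAW),0]);PY=np.array([-np.sin(YAW),np.cos(YAW),0])
def cur():
    s=bot.sense(); return s["eef_pos"],Ro.from_quat(s["tool_rot"]),s
def frame(x,y):
    x=np.array(x,float)/np.linalg.norm(x); return Ro.from_matrix(np.stack([x,y,np.cross(x,y)],1))
def plan(p,R):
    p0,R0,s=cur(); w=(R0.inv()*R).as_rotvec(); print("turn first (tool)",w.round(4),"rows>=",np.linalg.norm(w)/.187)
    for nm,RR in(("shift in new tool",R),("shift in cur tool",R0)):
        d=RR.inv().apply(np.array(p)-p0); print(nm,d.round(4),"rows>=",np.linalg.norm(d)/.0625)
E
python3 - <<'E'
from h import *
p,R,s=cur(); print(R.as_matrix().round(3).T)
w=bot.get_image("wrist")["world_from_camera"]
print("cam in tool",R.inv().apply(w[:3,3]-p).round(3), R.inv().apply(w[:3,2]).round(3))
for sg in(1,-1):
    plan([0.45,-0.145,0.2],frame([0,0,-1],sg*PY))
print(bot.sense()["joint_pos"].round(3))
E
```

```text
[[-0.    -0.    -1.   ]
 [ 0.31   0.951 -0.   ]
 [ 0.951 -0.31  -0.   ]]
cam in tool [-0.163 -0.001 -0.072] [ 0.964 -0.     0.267]
turn first (tool) [-2.468e-01 -1.000e-04  3.000e-04] rows>= 1.3196053904424432
shift in new tool [ 0.0224 -0.7201  0.3062] rows>= 12.524401718551934
shift in cur tool [ 0.0226 -0.6234  0.4728] rows>= 12.524401718551934
turn first (tool) [2.8948e+00 5.0000e-04 1.0000e-04] rows>= 15.480356551505869
shift in new tool [ 0.0224  0.7201 -0.3062] rows>= 12.524401718551934
shift in cur tool [ 0.0226 -0.6234  0.4728] rows>= 12.524401718551934
[ 1.078  0.528  1.433 -0.     1.181 -0.178]
```

>>> jog_arm(
  deltas="-0.1234 0 0 0 0 0 0; -0.1234 0 0 0 0 0 0; 0 0 0 0 -0.052 0.022 0; 0 0 0 0 -0.052 0.022 0; 0 0 0 0 -0.052 0.022 0; 0 0 0 0 -0.052 0.022 0; 0 0 0 0 -0.052 0.022 0; 0 0 0 0 -0.052 0.022 0",
)

```text
t: 1.4
eef_pos: [0.3046, 0.2726, 0.2229]
tool_rot: [0.024, 0.706, -0.024, 0.707]
ft_force: [0.4, 0.3, 0.3]
opening: 1.002
```

>>> jog_arm(
  deltas="0 0 0 0 -0.052 0.022 0; 0 0 0 0 -0.052 0.022 0; 0 0 0 0 -0.052 0.022 0; 0 0 0 0 -0.052 0.022 0; 0 0 0 0 -0.052 0.022 0; 0 0 0 0 -0.052 0.022 0; 0 0 0 0 -0.052 0.022 0; 0 0 0 0 -0.044 0.020 0",
)

```text
t: 2.4
eef_pos: [0.4505, -0.1473, 0.2229]
tool_rot: [0.024, 0.706, -0.025, 0.707]
ft_force: [0.6, 0.1, 0.0]
opening: 0.999
```

>>> jog_arm(
  deltas="0 0 0 0 0 0 0; 0 0 0 0 0 0 0",
)

```text
t: 2.65
eef_pos: [0.4491, -0.1443, 0.2223]
tool_rot: [0.025, 0.707, -0.024, 0.706]
ft_force: [-0.6, -0.1, 0.2]
opening: 1.001
```

```bash
python3 - <<'E'
from h import *
p,R,s=cur(); print(p,R.as_matrix().round(3).T.tolist(),s["ft_force"])
w=bot.get_image("wrist"); cv2.imwrite("pics/w1.png",w["img"])
for st,ce,l in blobs(mask(w,(20,120,50),(35,255,255)),300):
    c=max(cv2.findContours(l.astype(np.uint8),0,2)[0],key=cv2.contourArea); print(st,ce,cv2.fitEllipse(c),plane(w,*cv2.fitEllipse(c)[0],.084),cv2.minEnclosingCircle(c),plane(w,*cv2.minEnclosingCircle(c)[0],.084))
E
```

```text
[ 0.44913618 -0.14432921  0.22230478] [[-0.001, 0.001, -1.0], [0.069, 0.998, 0.001], [0.998, -0.069, -0.001]] [-0.63543808 -0.08680999  0.18819431]
[ 256  202   55   62 2651] [283.0863825 233.0863825] ((283.0813903808594, 233.21458435058594), (53.647804260253906, 61.20054244995117), 177.07701110839844) [ 0.47815953 -0.14840919  0.084     ] ((283.0, 232.5), 30.761276245117188) [ 0.47743948 -0.14843556  0.084     ]
```

View pics/w1.png

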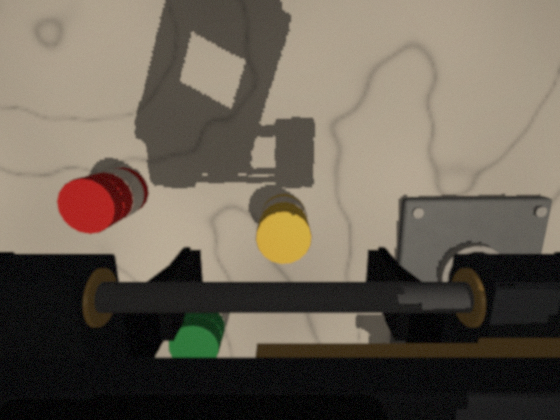

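The wrist view shows the yellow lid at about (284,236), and the press base at the right edge with its nest near (480,260). I'll take the lid's far edge plus its radius as the centre.

```bash
python3 - <<'E'
from h import *
w=bot.get_image("wrist")
c=plane(w,283.2,264-27.2,.084); print(c)
R=frame([0,0,-1],PY)
# grasp height: TCP 0.045
plan([c[0],c[1],0.12],R); plan([c[0],c[1],0.045],R)
E
```

```text
[ 0.48159284 -0.14792982  0.084     ]
turn first (tool) [ 0.0011 -0.0012 -0.0008] rows>= 0.009711744959886174
shift in new tool [ 0.1024 -0.0022  0.0328] rows>= 1.7213794023059406
shift in cur tool [ 0.1024 -0.0024  0.0329] rows>= 1.7213794023059403
turn first (tool) [ 0.0011 -0.0012 -0.0008] rows>= 0.009711744959886174
shift in new tool [ 0.1774 -0.0022  0.0328] rows>= 2.8872894494906336
shift in cur tool [ 0.1774 -0.0024  0.033 ] rows>= 2.8872894494906336
```

>>> jog_arm(
  deltas="0 0 0 0.02 -0.001 0.011 0; 0 0 0 0.02 -0.001 0.011 0; 0 0 0 0.02 0 0.011 0; 0 0 0 0.04 0 0 0; 0 0 0 0.04 0 0 0; 0 0 0 0.037 0 0 0; 0 0 0 0 0 0 0; 0 0 0 0 0 0 0",
)

```text
t: 3.75
eef_pos: [0.4831, -0.1487, 0.0466]
tool_rot: [0.023, 0.706, -0.024, 0.707]
ft_force: [-0.3, -0.7, 1.0]
opening: 1.001
```

>>> jog_arm(
  deltas="0 0 0 0 0 0 1; 0 0 0 0 0 0 1; 0 0 0 0 0 0 1; 0 0 0 0 0 0 1; 0 0 0 0 0 0 1; 0 0 0 0 0 0 1; 0 0 0 0 0 0 1; 0 0 0 0 0 0 1",
  squeeze=15,
)

```text
t: 4.75
eef_pos: [0.4826, -0.1488, 0.0458]
tool_rot: [0.024, 0.707, -0.024, 0.707]
ft_force: [0.1, 2.6, 5.0]
opening: 0.621
```

>>> jog_arm(
  deltas="0 0 0 -0.02 0 0 1; 0 0 0 -0.04 0 0 1; 0 0 0 -0.04 0 0 1; 0 0 0 -0.02 0 0 1; 0 0 0 0 0.02 0.01 1; 0 0 0 0 0.04 0.01 1; 0 0 0 0 0.04 0.01 1; 0 0 0 0 0.04 0.01 1",
)

```text
t: 5.75
eef_pos: [0.532, -0.0113, 0.1648]
tool_rot: [0.024, 0.707, -0.024, 0.706]
ft_force: [0.9, -0.1, -2.0]
opening: 0.622
```

>>> jog_arm(
  deltas="0 0 0 0 0.04 0.005 1; 0 0 0 0 0.025 0 1; 0 0 0 0 0.01 0 1; 0 0 0 0 0 0 1; 0 0 0 0 0 0 1; 0 0 0 0 0 0 1",
)

```text
t: 6.5
eef_pos: [0.5422, 0.0613, 0.1655]
tool_rot: [0.024, 0.707, -0.025, 0.707]
ft_force: [0.2, 0.4, -2.6]
opening: 0.62
```

```bash
python3 - <<'E'
from h import *
p,R,s=cur(); print(p,s["ft_force"],s["opening"])
w=bot.get_image("wrist"); cv2.imwrite("pics/w2.png",w["img"])
t=bot.get_image("top"); cv2.imwrite("pics/t2.png",cv2.resize(t["img"][140:270,220:400],None,fx=4,fy=4))
print(proj(w,[.563,.0737,.027]),proj(w,[.563,.0737,.015]))
E
```

```text
[0.54216864 0.06129188 0.16553755] [ 0.19344574  0.44155155 -2.55259539] 0.6195232553700513
[300.0771148  223.53225625] [299.50496651 219.96529981]
```

View pics/w2.png

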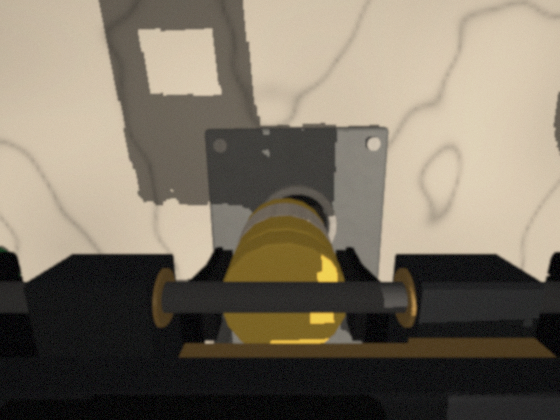

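View pics/t2.png

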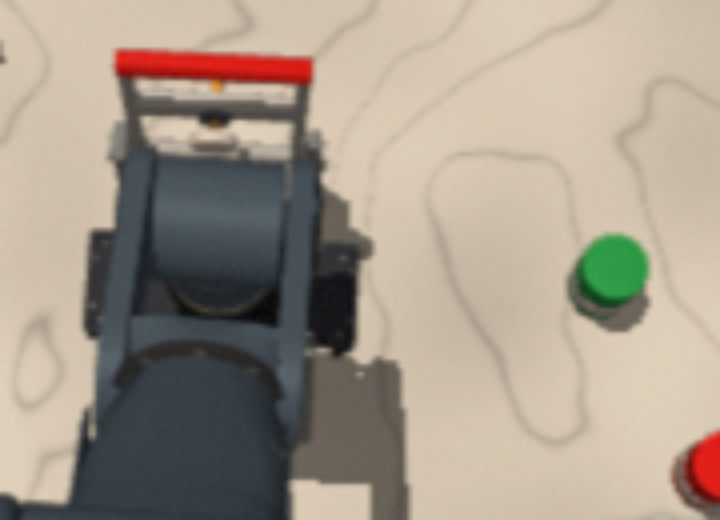

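```bash
python3 - <<'E'
from h import *
w=bot.get_image("wrist")
a=plane(w,206.5,129.5,.015);b=plane(w,387,127.5,.015); print(a,b,np.linalg.norm(a-b)); d=(b-a)/np.linalg.norm(b-a); print("yaw",np.arctan2(-d[0],d[1])); px=np.array([d[1],-d[0],0]); print((a+b)/2+.09*px)
s=bot.get_image("scene"); cv2.imwrite("pics/s2.png",cv2.resize(s["img"][100:320,200:400],None,fx=2.7,fy=2.7))
E
```

```text
[ 0.471227  -0.0055688  0.015    ] [0.48114595 0.15854935 0.015     ] 0.16441761300264177
yaw -0.06036443137175302
[0.56602255 0.07106077 0.015     ]
```

View pics/s2.png

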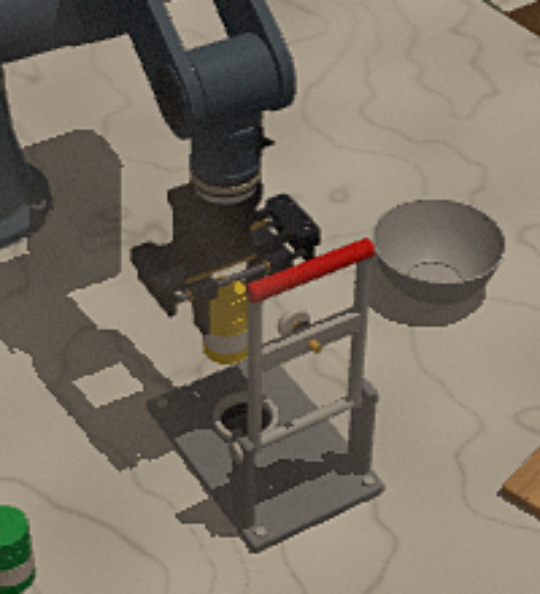

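>>> jog_arm(
  deltas="0 0 0 0 -0.04 0.01 1; 0 0 0 0 -0.05 0.005 1; 0 0 0 0 0 0 1; 0 0 0 0 0 0 1; 0 0 0 0 0 0 1",
)

```text
t: 7.32
eef_pos: [0.5506, -0.0274, 0.1655]
tool_rot: [0.024, 0.707, -0.023, 0.706]
ft_force: [0.7, 0.4, -1.5]
opening: 0.61
```

```bash
python3 - <<'E'
from h import *
p,R,s=cur(); print(p)
w=bot.get_image("wrist"); np.save("w3.npy",w,allow_pickle=True)
c=proj(w,[.5645,.072,.027]); print(c)
x,y=int(c[0])-75,int(c[1])-100; print(x,y)
cv2.imwrite("pics/w3.png",cv2.resize(w["img"][max(y,0):y+160,x:x+150],None,fx=3.7,fy=3.7,interpolation=cv2.INTER_CUBIC))
E
```

```text
[ 0.55058051 -0.02739519  0.16547645]
[392.3574092  210.49791867]
317 110
```

View pics/w3.png

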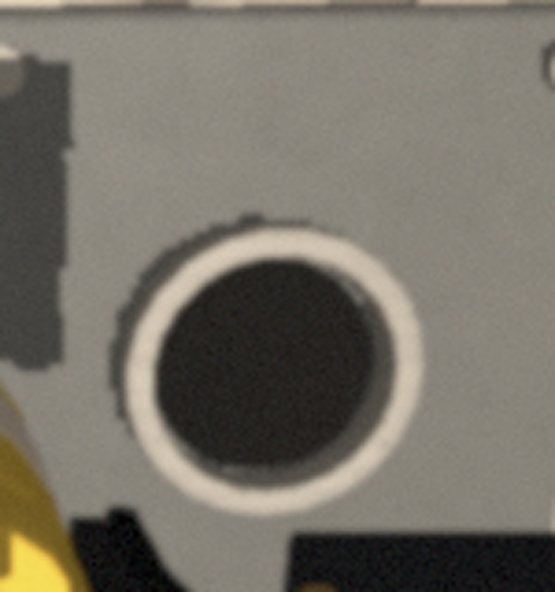

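The ring is fully in view, centred near (391,210) in the wrist image. I'll fit it, and also measure the jar lid in the hand from the same picture.

```bash
python3 - <<'E'
from h import *
w=np.load("w3.npy",allow_pickle=True).item()
g=cv2.cvtColor(w["img"],cv2.COLOR_BGR2GRAY); r=np.zeros_like(g); r[165:253,345:437]=(g[165:253,345:437]>165)*255
for st,ce,l in blobs(r,200):
    c=max(cv2.findContours(l.astype(np.uint8),0,1)[0],key=cv2.contourArea); e=cv2.fitEllipse(c); print(st,e,plane(w,*e[0],.027))
    a=plane(w,e[0][0]-e[1][0]/2,e[0][1],.027);b=plane(w,e[0][0]+e[1][0]/2,e[0][1],.027);print(np.linalg.norm(a-b))
p,R,s=cur(); print(p)
E
```

```text
[ 352  173   79   76 1337] ((390.88323974609375, 210.16041564941406), (73.11717224121094, 80.3702163696289), 57.02353286743164) [0.5640777  0.07061863 0.027     ]
0.06838698014538791
[ 0.55069153 -0.02730672  0.16552326]
```

```bash
python3 - <<'E'
from h import *
plan([.5645,.0703,.0935],frame([0,0,-1],PY))
E
```

```text
turn first (tool) [ 0.0014 -0.0004 -0.0003] rows>= 0.008158312614906826
shift in new tool [0.072  0.0983 0.0071] rows>= 1.9533828492121643
shift in cur tool [0.072  0.0983 0.0073] rows>= 1.9533828492121643
```

>>> jog_arm(
  deltas="0 0 0 0 0.02 0.007 1; 0 0 0 0 0.04 0 1; 0 0 0 0 0.028 0 1; 0 0 0 0 0.01 0 1; 0 0 0 0.02 0 0 1; 0 0 0 0.03 0 0 1; 0 0 0 0.02 0 0 1; 0 0 0 0 0 0 1",
)

```text
t: 8.38
eef_pos: [0.5633, 0.0687, 0.0941]
tool_rot: [0.024, 0.708, -0.024, 0.705]
ft_force: [1.0, -0.5, -1.3]
opening: 0.616
```

>>> jog_arm(
  deltas="0 0 0 0 0 0 1; 0 0 0 0 0 0 1",
)

```text
t: 8.62
eef_pos: [0.5655, 0.0687, 0.0967]
tool_rot: [0.024, 0.706, -0.024, 0.708]
ft_force: [0.3, -0.3, -1.5]
opening: 0.62
```

```bash
python3 - <<'E'
from h import *
p,R,s=cur(); print(p,s["ft_force"],s["opening"])
w=bot.get_image("wrist"); cv2.imwrite("pics/w4.png",w["img"])
s=bot.get_image("scene"); cv2.imwrite("pics/s4.png",cv2.resize(s["img"][160:310,230:370],None,fx=3.9,fy=3.9))
plan([.5645,.0703,.061],frame([0,0,-1],PY))
E
```

```text
[0.56551079 0.06870816 0.09667192] [ 0.27496226 -0.30287406 -1.46847337] 0.6203424372529095
turn first (tool) [0.0001 0.0019 0.0001] rows>= 0.009914224319110052
shift in new tool [ 0.0355  0.0015 -0.0008] rows>= 0.568653543174334
shift in cur tool [ 0.0355  0.0015 -0.0009] rows>= 0.5686535431743339
```

View pics/w4.png

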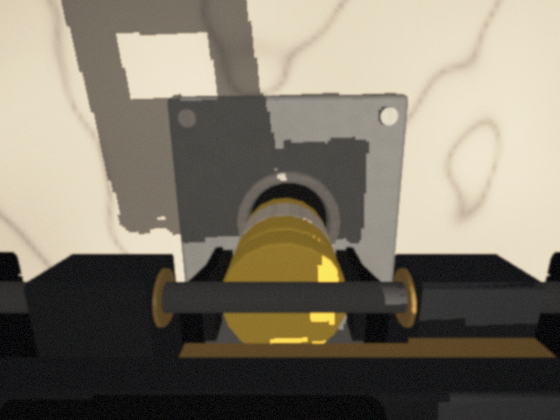

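View pics/s4.png

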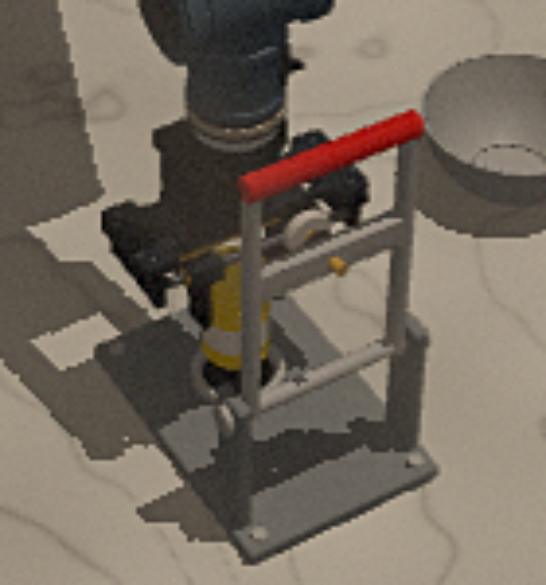

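Jar and ring are aligned to within about 1.5 mm: ring centre at u=288, jar at u=286. Lowering now.

>>> jog_arm(
  deltas="0 0 0 0.01 0.0015 -0.0005 1; 0 0 0 0.01 0 0 1; 0 0 0 0.006 0 0 1; 0 0 0 0.005 0 0 1; 0 0 0 0 0 0 1",
)

```text
t: 9.35
eef_pos: [0.5639, 0.0704, 0.0639]
tool_rot: [0.024, 0.707, -0.024, 0.706]
ft_force: [1.2, -0.2, -2.1]
opening: 0.617
```

```bash
python3 - <<'E'
from h import *
p,R,s=cur(); print(p,s["ft_force"],s["opening"],s["wrist_torque"])
E
```

```text
[0.56392408 0.07036931 0.06394647] [ 1.15812578 -0.23466966 -2.08672342] 0.6173519837395179 [ 0.04638958 -0.01874227  0.02917439]
```

>>> jog_arm(
  deltas="0 0 0 0.0015 0 0 1; 0 0 0 0.0015 0 0 1; 0 0 0 0 0 0 1",
)

```text
t: 9.72
eef_pos: [0.5642, 0.0704, 0.0616]
tool_rot: [0.024, 0.707, -0.024, 0.707]
ft_force: [-0.8, 0.3, -1.5]
opening: 0.617
```

>>> jog_arm(
  deltas="0 0 0 0 0 0 0.5; 0 0 0 0 0 0 0.25; 0 0 0 0 0 0 0; 0 0 0 0 0 0 0; 0 0 0 0 0 0 0; 0 0 0 0 0 0 0",
)

```text
t: 10.48
eef_pos: [0.5643, 0.0704, 0.0616]
tool_rot: [0.024, 0.707, -0.024, 0.707]
ft_force: [0.3, 0.3, -0.8]
opening: 0.987
```

>>> jog_arm(
  deltas="0 0 0 -0.01 0 0 0; 0 0 0 -0.03 0 0 0; 0 0 0 -0.04 0 0 0; 0 0 0 -0.04 0 0 0; 0 0 0 0 0 -0.04 0; 0 0 0 0 0 -0.02 0; 0 0 0 0 0 0 0; 0 0 0 0 0 0 0",
)

```text
t: 11.48
eef_pos: [0.5059, 0.0743, 0.1822]
tool_rot: [0.024, 0.706, -0.024, 0.708]
ft_force: [0.6, 1.0, 0.4]
opening: 1.0
```

```bash
python3 - <<'E'
from h import *
p,R,s=cur(); print(p,s["ft_force"],s["opening"],s["joint_pos"])
w=bot.get_image("wrist"); cv2.imwrite("pics/w5.png",w["img"])
s=bot.get_image("scene"); cv2.imwrite("pics/s5.png",cv2.resize(s["img"][160:310,230:370],None,fx=3.9,fy=3.9))
E
```

```text
[0.50591648 0.07427097 0.18215128] [0.55058383 1.04244055 0.41781704] 0.9999208821875571 [-7.30343859e-02  4.31771695e-01  1.75969620e+00 -4.26066313e-05
  9.47515943e-01 -1.57569273e+00]
```

View pics/w5.png

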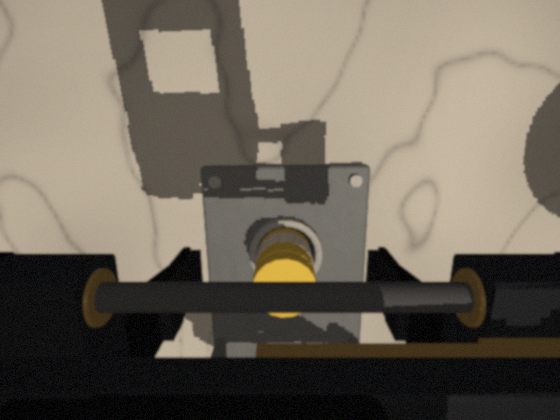

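View pics/s5.png

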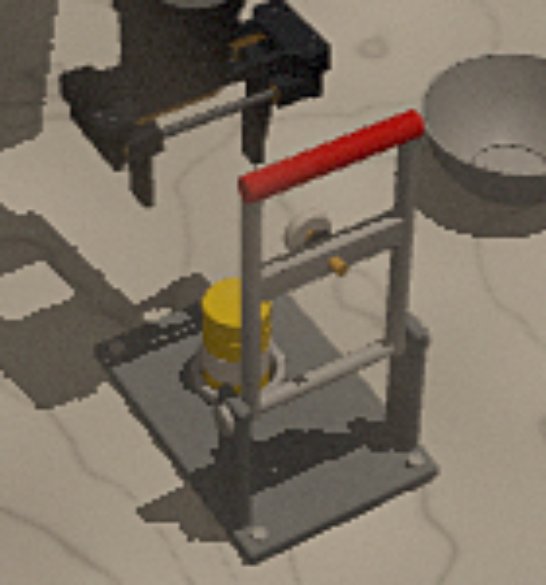

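The jar stands in the ring, upright, and released. The scene crop shows it at (237,335) with the yoke still open. Next I'll raise the tool, turn it a quarter turn, and go over the handle.

>>> jog_arm(
  deltas="0.1745 0 0 -0.024 0 0 0; 0.1745 0 0 -0.024 0 0 0; 0.1745 0 0 -0.024 0 0 0; 0.1745 0 0 -0.024 0 0 0; 0.1745 0 0 -0.024 0 0 0; 0.1745 0 0 -0.024 0 0 0; 0.1745 0 0 -0.024 0 0 0; 0.1745 0 0 -0.024 0 0 0",
)

```text
t: 12.58
eef_pos: [0.5051, 0.0743, 0.3743]
tool_rot: [0.474, 0.525, -0.474, 0.525]
ft_force: [0.8, -0.9, 0.3]
opening: 1.003
```

>>> jog_arm(
  deltas="0.1745 0 0 -0.02 0 0 0; 0 0 0 0 0 0 0; 0 0 0 0 0 0 0; 0 0 0 0 0 0 0",
)

```text
t: 13.08
eef_pos: [0.5039, 0.0744, 0.3923]
tool_rot: [-0.516, -0.484, 0.517, -0.482]
ft_force: [-0.1, -0.2, -0.1]
opening: 0.998
```

```bash
python3 - <<'E'
from h import *
p,R,s=cur(); print(p,s["joint_pos"].round(4).tolist())
plan([.6837,.0625,.3943],frame([0,0,-1],PX))
t=bot.get_image("top"); cv2.imwrite("pics/t6.png",cv2.resize(t["img"][140:270,220:400],None,fx=4,fy=4))
E
```

```text
[0.50392804 0.07444011 0.39230246] [-0.073, 0.2045, 1.4652, -0.0, 1.4745, -0.0066]
turn first (tool) [0.0016 0.     0.0025] rows>= 0.015851738349412888
shift in new tool [-0.002   0.1802 -0.0003] rows>= 2.8828658518092154
shift in cur tool [-0.0024  0.1802 -0.    ] rows>= 2.8828658518092154
```

View pics/t6.png

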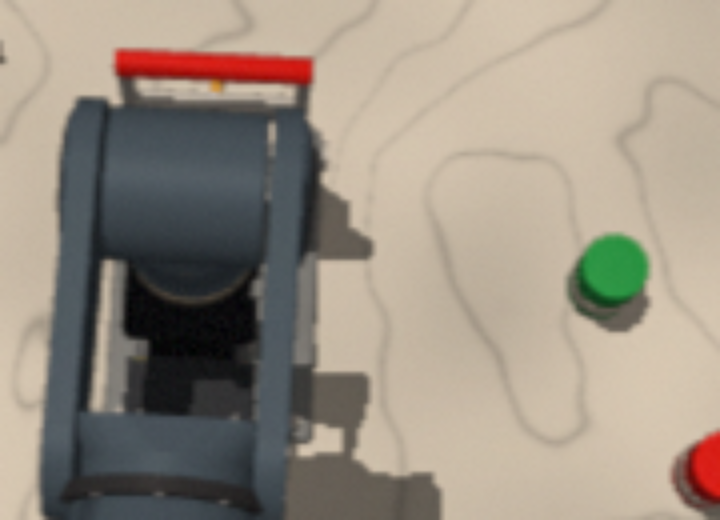

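The arm hides the jar in the top view; handle is at about (215,67) in the crop, still open. Moving over it.

>>> jog_arm(
  deltas="0 0 0 0 0.03 0 0; 0 0 0 0 0.045 0 0; 0 0 0 0 0.045 0 0; 0 0 0 0 0.04 0 0; 0 0 0 0 0.02 0 0; 0 0 0 0 0 0 0; 0 0 0 0 0 0 0",
)

```text
t: 14.0
eef_pos: [0.683, 0.0624, 0.393]
tool_rot: [-0.516, -0.483, 0.517, -0.482]
ft_force: [-0.2, -0.3, -0.4]
opening: 1.003
```

```bash
python3 - <<'E'
from h import *
p,R,s=cur(); print(p,s["joint_pos"].round(4).tolist())
plan([.6837,.0625,.3163],frame([0,0,-1],PX))
w=bot.get_image("wrist"); cv2.imwrite("pics/w7.png",w["img"])
t=bot.get_image("scene"); cv2.imwrite("pics/s7.png",cv2.resize(t["img"][80:310,200:420],None,fx=2.6,fy=2.6))
E
```

```text
[0.6830187  0.06242238 0.39298825] [-0.0714, 0.4965, 1.0202, 0.0, 1.6268, -0.0041]
turn first (tool) [ 0.0007 -0.      0.0019] rows>= 0.010911384006592213
shift in new tool [ 0.0767  0.0007 -0.0001] rows>= 1.2270610773377695
shift in cur tool [ 0.0767  0.0008 -0.0001] rows>= 1.2270610773377693
```

View pics/w7.png

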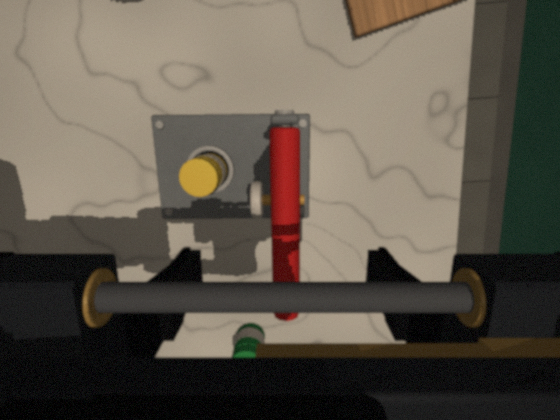

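View pics/s7.png

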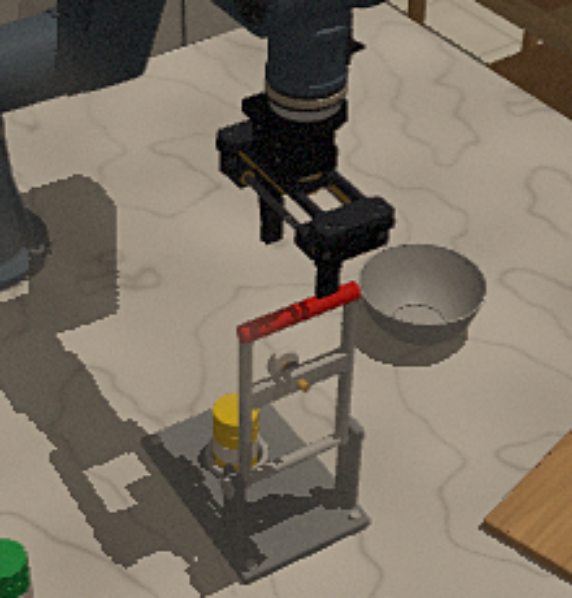

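The wrist view shows the jar's lid at (200,177) inside the ring and the handle centred between the fingers at u≈285. I'll check the seating numerically before descending.

```bash
python3 - <<'E'
from h import *
w=bot.get_image("wrist")
for st,ce,l in blobs(mask(w,(20,120,50),(35,255,255)),200): 
    v,u=np.nonzero(l);print(st,ce)
    # lid face: leftmost/lowest edges belong to top rim
    r=st[2]/2
    for c in((st[0]+20.5,st[1]+st[3]-20.5),): print(c,plane(w,*c,.099))
print("expected lid",proj(w,[.564,.0706,.099]),proj(w,[.564+.027,.0706,.099]),"if on the rim",proj(w,[.564,.0706,.111]))
cv2.imwrite("pics/w8.png",cv2.resize(w["img"][130:220,150:260],None,fx=5,fy=5,interpolation=cv2.INTER_CUBIC))
E
```

```text
[ 179  156   43   41 1361] [199.83247612 175.89860397]
(np.float64(199.5), np.float64(176.5)) [0.56743592 0.07076144 0.099     ]
expected lid [197.04903781 176.7863811 ] [216.45336121 175.44513738] if on the rim [194.80481616 178.17630167]
```

View pics/w8.png

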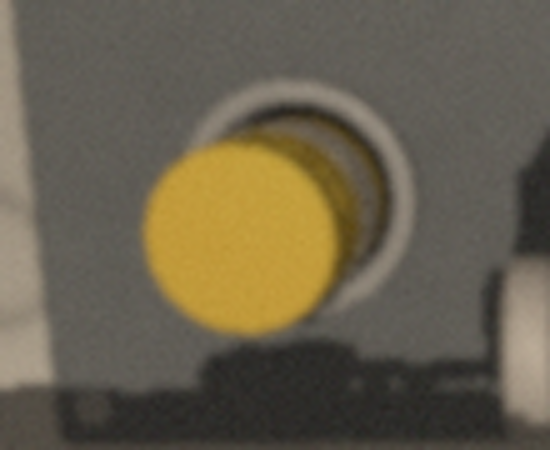

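The jar is in the ring, with even clearance on the visible side. Descending on the handle.

>>> jog_arm(
  deltas="0 0 0 0.02 0 0 0; 0 0 0 0.03 0 0 0; 0 0 0 0.02 0.0005 0 0; 0 0 0 0.0065 0 0 0; 0 0 0 0 0 0 0",
)

```text
t: 14.78
eef_pos: [0.6843, 0.0623, 0.3175]
tool_rot: [0.517, 0.483, -0.517, 0.483]
ft_force: [0.2, 0.4, 0.1]
opening: 1.0
```

>>> jog_arm(
  deltas="0 0 0 0 0 0 0.4; 0 0 0 0 0 0 0.6; 0 0 0 0 0 0 0.8; 0 0 0 0 0 0 1; 0 0 0 0 0 0 1; 0 0 0 0 0 0 1; 0 0 0 0 0 0 1; 0 0 0 0 0 0 1",
  squeeze=25,
)

```text
t: 15.78
eef_pos: [0.6839, 0.0622, 0.317]
tool_rot: [-0.516, -0.483, 0.517, -0.482]
ft_force: [-0.9, -0.3, -0.4]
opening: 0.223
```

```bash
python3 - <<'E'
from h import *
p,R,s=cur(); print(p,s["joint_pos"].round(4).tolist(),s["ft_force"],s["opening"]*87)
t=bot.get_image("scene"); cv2.imwrite("pics/s9.png",cv2.resize(t["img"][80:310,200:420],None,fx=2.6,fy=2.6))
E
```

```text
[0.68394607 0.06224057 0.31699274] [-0.0715, 0.5383, 1.143, -0.0001, 1.4617, -0.004] [-0.86735635 -0.2669964  -0.38144669] 19.39746097615459
```

View pics/s9.png

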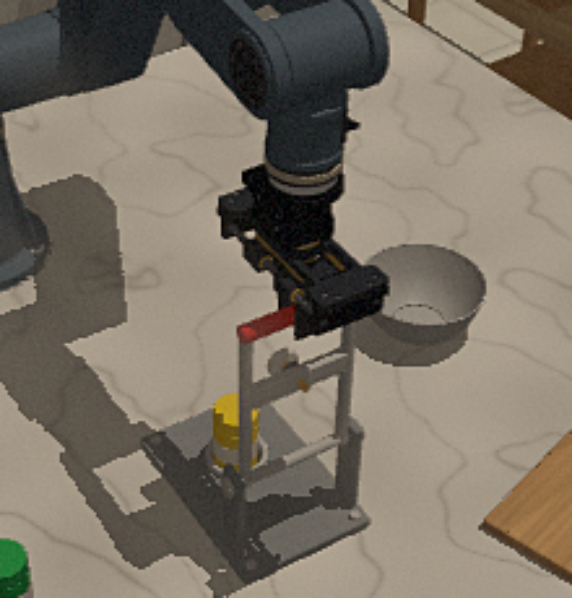

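```bash
cat > arc.py <<'E'
from h import *
HG=np.array([.6837,.0622,.1255]);Z=np.array([0,0,1.])
T=0.8
def pose(th,tau):
    x=-np.cos(tau)*Z+np.sin(tau)*PX; y=np.cos(tau)*PX+np.sin(tau)*Z
    return HG+.21*(-np.sin(th)*PX+np.cos(th)*Z)+.0187*x, frame(x,y)
def rows(ths,p0=None,R0=None):
    for k in range(len(ths)):
        p,R=pose(ths[k],T*ths[k]/(np.pi/2))
        if p0 is None: p0,R0=p,R;continue
        d=R0.inv().apply(p-p0); w=(R0.inv()*R).as_rotvec(); print(w.round(4),d.round(4)); p0,R0=p,R
E
python3 - <<'E'
from arc import *
rows(np.radians([0,1.5,4.5,8,12,16,20,24,28,32,36,40,44,48,52,56,60,63,66,69,72,75]))
E
```

```text
[ 0.     -0.      0.0133] [ 0.0001 -0.0052  0.    ]
[-0.      0.      0.0267] [ 0.0004 -0.0105 -0.    ]
[-0.     -0.      0.0311] [ 0.0009 -0.0122  0.    ]
[0.     0.     0.0356] [ 0.0015 -0.0139 -0.    ]
[-0.      0.      0.0356] [ 0.002  -0.0139  0.    ]
[-0.      0.      0.0356] [ 0.0025 -0.0138 -0.    ]
[-0.     -0.      0.0356] [ 0.003  -0.0137  0.    ]
[0.     0.     0.0356] [ 0.0035 -0.0136 -0.    ]
[-0.      0.      0.0356] [ 0.004  -0.0134 -0.    ]
[0.     0.     0.0356] [ 0.0044 -0.0133  0.    ]
[-0.      0.      0.0356] [ 0.0049 -0.0131 -0.    ]
[0.     0.     0.0356] [ 0.0054 -0.013   0.    ]
[-0.      0.      0.0356] [ 0.0059 -0.0128 -0.    ]
[ 0.     -0.      0.0356] [ 0.0063 -0.0126 -0.    ]
[-0.      0.      0.0356] [ 0.0068 -0.0123 -0.    ]
[ 0.     -0.      0.0356] [ 0.0072 -0.0121 -0.    ]
[-0.     -0.      0.0267] [ 0.0056 -0.0089  0.    ]
[-0.      0.      0.0267] [ 0.0059 -0.0088 -0.    ]
[0.     0.     0.0267] [ 0.0061 -0.0086 -0.    ]
[0.     0.     0.0267] [ 0.0064 -0.0085  0.    ]
[-0.     -0.      0.0267] [ 0.0066 -0.0083 -0.    ]
```

>>> jog_arm(
  deltas="0 0 0.0133 0.0001 -0.0052 0 1; 0 0 0.0267 0.0004 -0.0105 0 1; 0 0 0.0311 0.0009 -0.0122 0 1; 0 0 0.0356 0.0015 -0.0139 0 1; 0 0 0.0356 0.002 -0.0139 0 1; 0 0 0.0356 0.0025 -0.0138 0 1; 0 0 0 0 0 0 1",
)

```text
t: 16.7
eef_pos: [0.6162, 0.0663, 0.3063]
tool_rot: [0.558, 0.434, -0.471, 0.528]
ft_force: [1.2, -2.0, 4.3]
opening: 0.225
```

```bash
python3 - <<'E'
from arc import *
p,R,s=cur(); g=p-R.apply([.0187,0,0]); print(p,s["joint_pos"].round(3).tolist(),s["ft_force"],s["opening"]*87,"grasp",g, "r",np.linalg.norm(g-HG))
pe,Re=pose(np.radians(20),T*20/90); print(pe,(Re.inv()*R).as_rotvec())
t=bot.get_image("scene"); cv2.imwrite("pics/s10.png",cv2.resize(t["img"][80:310,200:420],None,fx=2.6,fy=2.6))
E
```

```text
[0.61624441 0.06631386 0.30632838] [-0.073, 0.363, 1.485, -0.0, 1.111, -0.005] [ 1.22107585 -2.02452197  4.25449446] 19.588290323388915 grasp [0.61286367 0.06656793 0.32471849] r 0.21148255417768022
[0.61534108 0.06685558 0.30443018] [-0.00078029 -0.00127261  0.0045233 ]
```

View pics/s10.png

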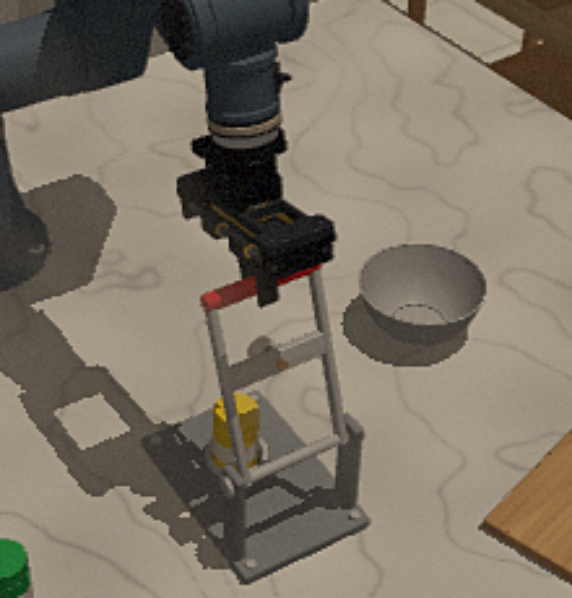

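The yoke follows the hand and is about 20° over, with the handle at crop (265,285). Continuing.

>>> jog_arm(
  deltas="0 0 0.0356 0.003 -0.0137 0 1; 0 0 0.0356 0.0035 -0.0136 0 1; 0 0 0.0356 0.004 -0.0134 0 1; 0 0 0.0356 0.0044 -0.0133 0 1; 0 0 0.0356 0.0049 -0.0131 0 1; 0 0 0.0356 0.0054 -0.013 0 1; 0 0 0.0356 0.0059 -0.0128 0 1; 0 0 0 0 0 0 1",
)

```text
t: 17.75
eef_pos: [0.536, 0.0713, 0.2489]
tool_rot: [0.607, 0.362, -0.403, 0.582]
ft_force: [-4.0, -5.2, 8.2]
opening: 0.217
```

```bash
python3 - <<'E'
from arc import *
p,R,s=cur(); g=p-R.apply([.0187,0,0]); print(p,s["joint_pos"].round(3).tolist(),s["ft_force"],s["opening"]*87,"grasp",g, "r",np.linalg.norm(g-HG))
pe,Re=pose(np.radians(48),T*48/90); print(pe,(Re.inv()*R).as_rotvec())
E
```

```text
[0.53603577 0.07130076 0.24887027] [-0.075, 0.251, 1.926, 0.003, 0.539, -0.01] [-3.9996133  -5.15733712  8.19475673] 18.868635209404747 grasp [0.52832414 0.07185315 0.26589718] r 0.20963350582731854
[0.53572116 0.0722781  0.24899388] [-0.00062388 -0.00145001 -0.00043708]
```

```bash
cat > fk.py <<'E'
from arc import *
from scipy.optimize import least_squares
D=[([.5285,1.4339,1.1814],[.6243,.2216]),([.43177,1.7597,.9475],[np.hypot(.50592,.07427),.18215]),([.2045,1.4652,1.4745],[np.hypot(.50393,.07444),.3923]),([.4965,1.0202,1.6268],[np.hypot(.68302,.06242),.39299]),([.5383,1.143,1.4617],[np.hypot(.68395,.06224),.317]),([.363,1.485,1.111],[np.hypot(.61624,.06631),.30633]),([.251,1.926,.539],[np.hypot(.53604,.0713),.24887])]
def fk(P,j):
    L1,L2,d,h,r0,a=P; A,B,C=j[0],j[0]+j[1]+a,sum(j)
    return np.array([r0+L1*np.sin(A)+L2*np.sin(B)+d*np.sin(C),h+L1*np.cos(A)+L2*np.cos(B)+d*np.cos(C)])
f=least_squares(lambda P:np.concatenate([np.r_[fk(P,j)-np.array(q)] for j,q in D]+[1e-3*(P-np.array([.4,.4,.3,.3,0,0]))]),[.4,.4,.3,.3,0,0]); P=f.x
def ik(p,tau):
    q=np.array([np.hypot(p[0],p[1]),p[2]])
    g=least_squares(lambda j:np.r_[fk(P,j)-q,sum(j)-(np.pi-tau)],[.3,1.9,.6]); return g.x,np.abs(g.fun).max()
E
python3 - <<'E'
from fk import *
print(P.round(4),np.abs(f.fun).max())
for th in(60,70,80,90):
  for tau in(0,.2,.3,.4,.5):
    print(th,tau,ik(pose(np.radians(th),tau)[0],tau)[0].round(3))
E
```

```text
[0.5797 0.4052 0.3018 0.2747 0.0151 0.2774] 0.0007377036392841319
60 0 [0.386 1.734 1.021]
60 0.2 [0.322 1.868 0.751]
60 0.3 [0.299 1.937 0.606]
60 0.4 [0.283 2.006 0.452]
60 0.5 [0.277 2.076 0.289]
70 0 [0.417 1.805 0.92 ]
70 0.2 [0.36  1.939 0.642]
70 0.3 [0.343 2.008 0.491]
70 0.4 [0.334 2.078 0.33 ]
70 0.5 [0.336 2.148 0.158]
80 0 [0.465 1.859 0.817]
80 0.2 [0.419 1.995 0.527]
80 0.3 [0.408 2.065 0.369]
80 0.4 [0.407 2.135 0.2  ]
80 0.5 [0.42  2.205 0.017]
90 0 [0.529 1.895 0.718]
90 0.2 [0.493 2.033 0.415]
90 0.3 [0.49  2.103 0.249]
90 0.4 [0.498 2.173 0.071]
90 0.5 [ 0.522  2.243 -0.123]
```

```bash
python3 - <<'E'
from arc import *
ths=np.radians([48,51.5,55,58.5,62,65.5,69,72.5,76,79,81.5,83.5,85])
taus=np.interp(np.degrees(ths),[48,90],[.427,.30])
pp=None
for th,ta in zip(ths,taus):
    p,R=pose(th,ta)
    if pp is not None: d=pp[1].inv().apply(p-pp[0]);print(round(np.degrees(th),1),(pp[1].inv()*R).as_rotvec().round(4),d.round(4))
    pp=(p,R)
E
```

```text
51.5 [-0.      0.     -0.0106] [ 0.0055 -0.0118 -0.    ]
55.0 [ 0.      0.     -0.0106] [ 0.0063 -0.0114 -0.    ]
58.5 [-0.      0.     -0.0106] [ 0.0071 -0.0109  0.    ]
62.0 [ 0.      0.     -0.0106] [ 0.0078 -0.0104 -0.    ]
65.5 [-0.     -0.     -0.0106] [ 0.0085 -0.0098 -0.    ]
69.0 [-0.     -0.     -0.0106] [ 0.0092 -0.0091 -0.    ]
72.5 [ 0.      0.     -0.0106] [ 0.0098 -0.0085  0.    ]
76.0 [ 0.      0.     -0.0106] [ 0.0104 -0.0077  0.    ]
79.0 [-0.     -0.     -0.0091] [ 0.0093 -0.006  -0.    ]
81.5 [-0.     -0.     -0.0076] [ 0.008  -0.0046  0.    ]
83.5 [ 0.    -0.    -0.006] [ 0.0066 -0.0033  0.    ]
85.0 [ 0.     -0.     -0.0045] [ 0.005  -0.0023  0.    ]
```

>>> jog_arm(
  deltas="0 0 -0.0106 0.0055 -0.0118 0 1; 0 0 -0.0106 0.0063 -0.0114 0 1; 0 0 -0.0106 0.0071 -0.0109 0 1; 0 0 -0.0106 0.0078 -0.0104 0 1; 0 0 -0.0106 0.0085 -0.0098 0 1; 0 0 -0.0106 0.0092 -0.0091 0 1; 0 0 0 0 0 0 1; 0 0 0 0 0 0 1",
)

```text
t: 18.75
eef_pos: [0.4979, 0.0739, 0.184]
tool_rot: [0.596, 0.38, -0.42, 0.569]
ft_force: [1.4, -6.0, 1.9]
opening: 0.217
```

```bash
python3 - <<'E'
from arc import *
p,R,s=cur(); g=p-R.apply([.0187,0,0]); print(p,s["joint_pos"].round(3).tolist(),s["ft_force"],s["opening"]*87,"grasp",g, "r",np.linalg.norm(g-HG))
pe,Re=pose(np.radians(69),.3635); print(pe,(Re.inv()*R).as_rotvec())
t=bot.get_image("scene"); cv2.imwrite("pics/s11.png",cv2.resize(t["img"][100:310,200:400],None,fx=2.8,fy=2.8))
w=bot.get_image("wrist"); cv2.imwrite("pics/w11.png",w["img"])
E
```

```text
[0.49785597 0.07391547 0.18395587] [-0.076, 0.332, 2.042, 0.005, 0.401, -0.012] [ 1.38161669 -6.00469774  1.87109854] 18.875453848266204 grasp [0.49117296 0.07439145 0.20141441] r 0.20731206171774946
[0.49473458 0.07506949 0.18327916] [-0.00040809 -0.00111253  0.00292896]
```

View pics/s11.png

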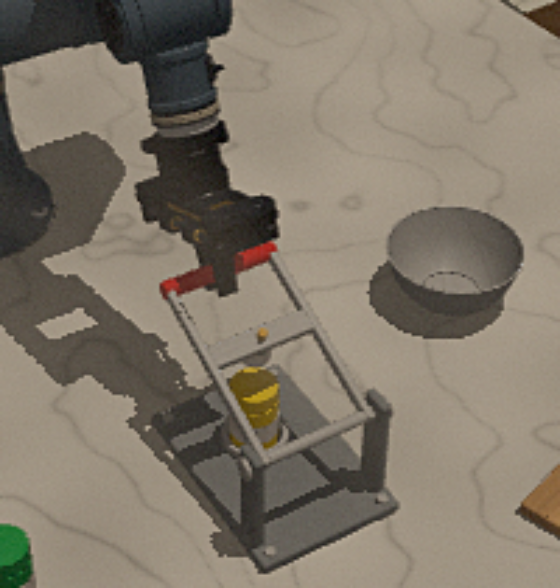

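View pics/w11.png

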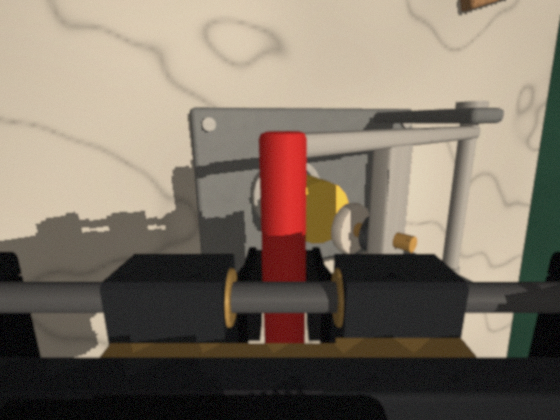

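>>> jog_arm(
  deltas="0 0 -0.0106 0.0098 -0.0085 0.0005 1; 0 0 -0.0106 0.0104 -0.0077 0.0005 1; 0 0 -0.0091 0.0093 -0.006 0 1; 0 0 -0.0076 0.008 -0.0046 0 1; 0 0 -0.006 0.0066 -0.0033 0 1; 0 0 -0.0045 0.005 -0.0023 0 1; 0 0 0 0 0 0 1; 0 0 0 0 0 0 1",
)

```text
t: 19.85
eef_pos: [0.4836, 0.0747, 0.1262]
tool_rot: [0.587, 0.395, -0.434, 0.559]
ft_force: [3.5, -3.6, 3.5]
opening: 0.214
```

```bash
cat > look.py <<'E'
import sys
from arc import *
n=sys.argv[1]
p,R,s=cur(); g=p-R.apply([.0187,0,0]); print(p,s["joint_pos"].round(3).tolist(),s["ft_force"].round(2),s["opening"]*87,"grasp",g.round(4))
t=bot.get_image("scene"); cv2.imwrite(f"pics/s{n}.png",cv2.resize(t["img"][150:310,220:380],None,fx=3.7,fy=3.7,interpolation=cv2.INTER_CUBIC))
w=bot.get_image("wrist"); cv2.imwrite(f"pics/w{n}.png",w["img"])
for st,ce,l in blobs(mask(t,(0,150,50),(8,255,255))):
    if st[0]>220 and st[0]<340: print("red scene",st,ce)
E
python3 look.py 12
```

```text
[0.48356156 0.07473838 0.12623088] [-0.077, 0.448, 2.096, 0.01, 0.279, -0.019] [ 3.55 -3.6   3.51] 18.64410545650743 grasp [0.4777 0.0751 0.144 ]
red scene [284 201  10   6  28] [288.57142857 203.39285714]
red scene [256 206  18  11  65] [264.15384615 211.01538462]
```

View pics/s12.png

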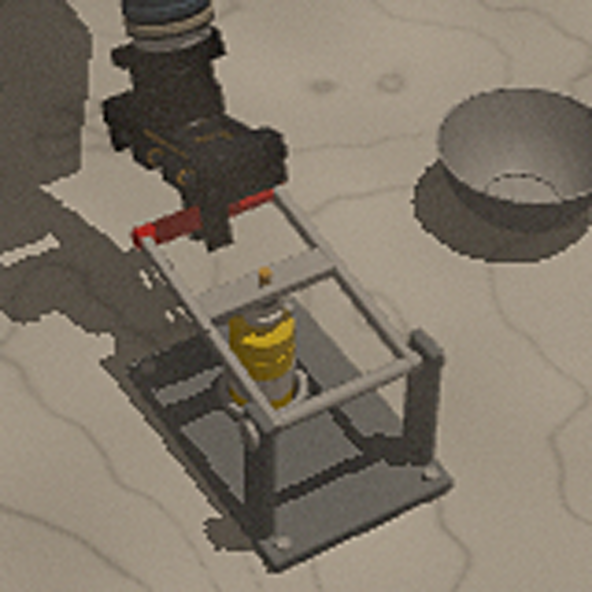

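View pics/w12.png

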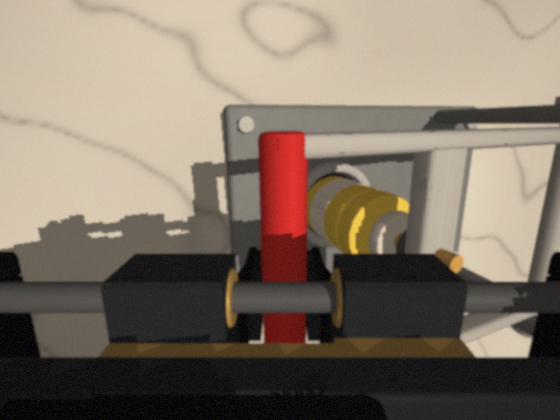

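The scene crop shows the pad just above the lid, at (268,305), with the jar still upright. I'll check the yoke angle from the handle ends and beam against projected points.

```bash
cat > ang.py <<'E'
from arc import *
def end(d):
    out=[]
    m=mask(d,(0,140,50),(8,255,255)); 
    b=[x for x in blobs(m,15) if (220<x[1][0]<345)]
    M=np.zeros_like(m)
    for x in b: M[x[2]]=255
    v,u=np.nonzero(M); p=np.stack([u,v],1).astype(np.float32); L=cv2.fitLine(p,cv2.DIST_L2,0,.01,.01).ravel(); q=(p-L[2:])@L[:2]
    e=[L[2:]+L[:2]*q.min(),L[2:]+L[:2]*q.max()]; return sorted(e,key=lambda a:a[0])
H2=HG.copy()
def hp(th,y): return H2+.21*(-np.sin(th)*PX+np.cos(th)*np.array([0,0,1]))+y*PY
E
python3 - <<'E'
from ang import *
for n in("scene","top"):
    d=bot.get_image(n)
    try: print(n,[x.round(1) for x in end(d)])
    except Exception as ex: print(n,ex)
    print("start proj",proj(d,hp(0,-.066)).round(1),proj(d,hp(0,.066)).round(1))
    for z in(.155,.150,.145,.14,.135): th=np.arccos((z-.1255)/.21); print(z,proj(d,hp(th,-.066)).round(1),proj(d,hp(th,.066)).round(1))
E
```

```text
scene [array([255.7, 214. ], dtype=float32), array([293.3, 201.9], dtype=float32)]
start proj [292.  208.2] [335.8 191.3]
0.155 [257.  213.4] [294.8 199. ]
0.15 [256.9 214.5] [294.7 200.1]
0.145 [256.9 215.6] [294.6 201.2]
0.14 [256.9 216.7] [294.5 202.3]
0.135 [257.  217.9] [294.5 203.5]
top [array([247.9, 241.2], dtype=float32), array([293.1, 243.3], dtype=float32)]
start proj [298.7 157.4] [250.4 154.8]
0.155 [293.1 242.6] [249.  240.1]
0.15 [293.1 243.1] [249.1 240.6]
0.145 [293.  243.5] [249.2 241. ]
0.14 [293.  243.9] [249.3 241.4]
0.135 [292.9 244.2] [249.4 241.7]
```

>>> jog_arm(
  deltas="0 0 0 0.0038 -0.0014 0 1; 0 0 0 0.0038 -0.0014 0 1; 0 0 0 0 0 0 1; 0 0 0 0 0 0 1",
)

```text
t: 20.55
eef_pos: [0.4828, 0.0748, 0.1181]
tool_rot: [0.587, 0.395, -0.434, 0.559]
ft_force: [3.7, -4.6, 4.1]
opening: 0.215
```

```bash
cat > st.py <<'E'
from ang import *
p,R,s=cur(); g=p-R.apply([.0187,0,0]); print(p.round(4),s["joint_pos"].round(3).tolist(),s["ft_force"].round(2),s["wrist_torque"].round(2),round(s["opening"]*87,2),"grasp",g.round(4),"t",s["t"])
d=bot.get_image("scene");e=end(d); print([x.round(1) for x in e],"z~",np.interp((e[0][1]+e[1][1])/2+1.5,[(proj(d,hp(np.arccos((z-.1255)/.21),-.066))[1]+proj(d,hp(np.arccos((z-.1255)/.21),.066))[1])/2 for z in np.arange(.17,.1,-.005)],np.arange(.17,.1,-.005)))
E
python3 st.py
```

```text
[0.4828 0.0748 0.1181] [-0.077, 0.466, 2.104, 0.012, 0.253, -0.02] [ 3.65 -4.63  4.14] [-0.65 -0.85 -0.01] 18.71 grasp [0.477  0.0752 0.1358] t 20.55
[array([255.4, 216. ], dtype=float32), array([293.2, 203.6], dtype=float32)] z~ 0.13227276841123498
```

>>> jog_arm(
  deltas="0 0 0 0.0019 -0.0006 0 1; 0 0 0 0.0019 -0.0006 0 1; 0 0 0 0 0 0 1; 0 0 0 0 0 0 1",
)

```text
t: 21.1
eef_pos: [0.4826, 0.0748, 0.114]
tool_rot: [0.586, 0.395, -0.434, 0.558]
ft_force: [3.9, -3.4, 3.1]
opening: 0.208
```

```bash
python3 st.py
```

```text
[0.4826 0.0748 0.114 ] [-0.077, 0.476, 2.108, 0.012, 0.241, -0.021] [ 3.92 -3.4   3.09] [-0.62 -0.74 -0.05] 18.12 grasp [0.4768 0.0752 0.1318] t 21.1
[array([255.6, 216.6], dtype=float32), array([293.3, 204.8], dtype=float32)] z~ 0.1285559995890873
```

>>> jog_arm(
  deltas="0 0 0 0.0019 -0.0006 0 1; 0 0 0 0.0019 -0.0006 0 1; 0 0 0 0 0 0 1; 0 0 0 0 0 0 1",
)

```text
t: 21.65
eef_pos: [0.4824, 0.0748, 0.1101]
tool_rot: [0.586, 0.395, -0.434, 0.558]
ft_force: [2.7, -3.2, 5.4]
opening: 0.211
```

```bash
python3 st.py; python3 look.py 13
```

```text
[0.4824 0.0748 0.1101] [-0.077, 0.485, 2.111, 0.013, 0.228, -0.022] [ 2.67 -3.23  5.45] [-0.78 -0.76 -0.03] 18.32 grasp [0.4766 0.0752 0.1279] t 21.65
[array([255.5, 217.2], dtype=float32), array([293.2, 205.6], dtype=float32)] z~ 0.1255019020953622
[0.48243182 0.07483404 0.11015467] [-0.077, 0.485, 2.111, 0.013, 0.228, -0.022] [ 4.14 -3.53  5.28] 18.005931021123153 grasp [0.4766 0.0752 0.1279]
red scene [282 205  12   7  26] [287.53846154 207.73076923]
red scene [256 209  18  11  75] [264.56       214.61333333]
```

View pics/s13.png

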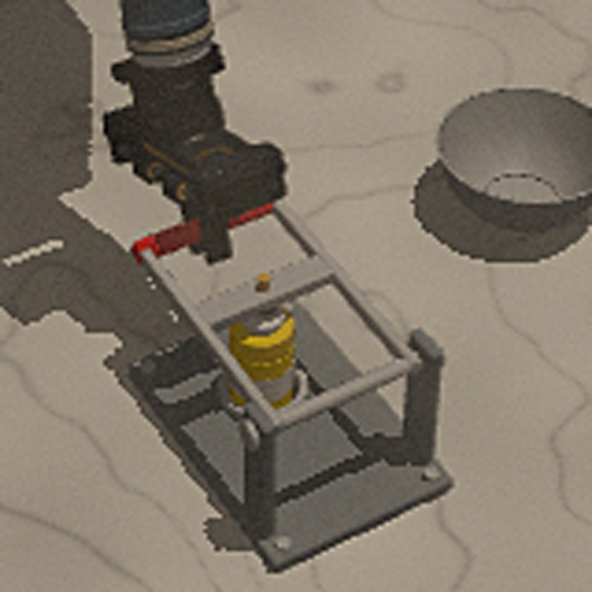

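View pics/w13.png

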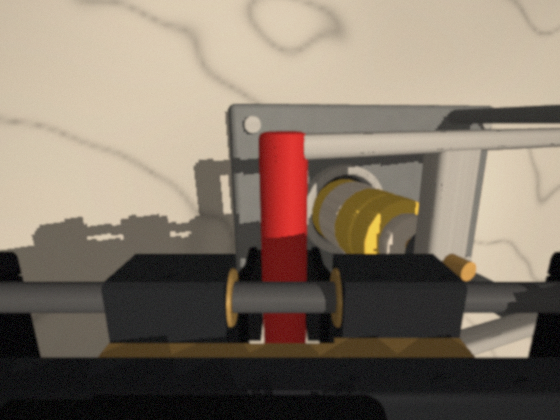

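```bash
python3 - <<'E'
import cv2,numpy as np
a=[]
for n,(x,y) in(("w11",(370,225)),("w12",(420,235)),("w13",(425,240))):
    i=cv2.imread(f"pics/{n}.png"); a.append(cv2.resize(i[y-25:y+45,x-15:x+60],(260,243),interpolation=cv2.INTER_CUBIC))
    h=cv2.cvtColor(i,cv2.COLOR_BGR2HSV); m=cv2.inRange(h,(8,110,70),(22,255,255)); m[:,:370]=0; m[:200]=0;m[284:]=0
    v,u=np.nonzero(m); p=np.stack([u,v],1).astype(np.float32); print(n,len(u),cv2.minAreaRect(p))
cv2.imwrite("pics/stem.png",np.hstack(a))
E
```

```text
w11 321 ((404.5, 242.0), (22.452171325683594, 16.12761688232422), 18.434947967529297)
w12 932 ((415.8004150390625, 233.2382049560547), (104.50718688964844, 59.66545104980469), 13.392498016357422)
w13 1557 ((422.76776123046875, 236.07774353027344), (121.46830749511719, 63.8475341796875), 16.189208984375)
```

View pics/stem.png

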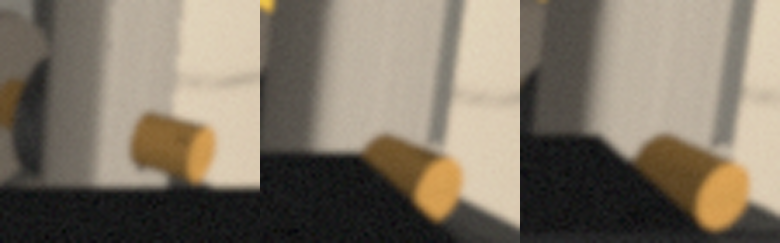

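```bash
cat > stem.py <<'E'
from ang import *
w=bot.get_image("wrist"); p,R,s=cur()
wc=w["world_from_camera"]
ct=R.inv().apply(wc[:3,3]-p); cR=R.inv()*Ro.from_matrix(wc[:3,:3])
def stem(pix,p,q,zh):
    R=Ro.from_quat(q); T=np.eye(4);T[:3,:3]=(R*cR).as_matrix();T[:3,3]=np.array(p)+R.apply(ct)
    d=dict(mtx=w["mtx"],world_from_camera=T); o,r=ray(d,*pix)
    th=np.arccos((zh-HG[2])/.21); k=-np.sin(th)*PX+np.cos(th)*np.array([0,0,1]); n=np.cos(th)*PX+np.sin(th)*np.array([0,0,1])
    b=HG+.12*k; S=np.linalg.lstsq(np.stack([n,-r],1),o-b,rcond=None)[0]; return S[0],np.linalg.norm(b+n*S[0]-o-r*S[1])
E
python3 - <<'E'
from stem import *
for nm,pix,pp,q,z in(("w11",(413,244.1),[.49786,.07392,.18396],[.596,.38,-.42,.569],.2014),("w12",(456.6,264.2),[.48356,.07474,.12623],[.587,.395,-.434,.559],.144),("w13",(468.3,271.8),[.4824,.0748,.1101],[.586,.395,-.434,.558],.1279)):
    for dz in(-.004,0,.004): print(nm,dz,stem(pix,pp,q,z+dz))
E
```

```text
w11 -0.004 (np.float64(0.023900049232841065), np.float64(0.0007068409303733629))
w11 0 (np.float64(0.021268789556231592), np.float64(0.0005412884470120665))
w11 0.004 (np.float64(0.018646443237392125), np.float64(0.00039506792843735004))
w12 -0.004 (np.float64(0.025520907283917035), np.float64(0.0009801401474331868))
w12 0 (np.float64(0.02294808726607835), np.float64(0.0007757360970459939))
w12 0.004 (np.float64(0.02040764242670457), np.float64(0.000594737490863356))
w13 -0.004 (np.float64(0.02688018279112773), np.float64(0.0007073636926402378))
w13 0 (np.float64(0.024276693936482182), np.float64(0.0004783097971358198))
w13 0.004 (np.float64(0.021711473331196444), np.float64(0.0002749224100887744))
```

```bash
python3 - <<'E'
from stem import *
import cv2
for n,(x,y) in(("w11",(370,225)),("w12",(420,235)),("w13",(425,240))):
    i=cv2.imread(f"pics/{n}.png"); cv2.imwrite(f"pics/z{n}.png",cv2.resize(i[y-5:y+40,x+5:x+60],None,fx=10,fy=10,interpolation=cv2.INTER_CUBIC))
E
python3 - <<'E'
import cv2,numpy as np
a=[cv2.imread(f"pics/zw{k}.png")[:,:,:] for k in(11,12,13)]
cv2.imwrite("pics/zz.png",cv2.resize(np.vstack([np.hstack(a[:2]),np.hstack([a[2],a[2]*0])]),(800,656)) [:600])
E
```

```text
(no output)
```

View pics/zz.png

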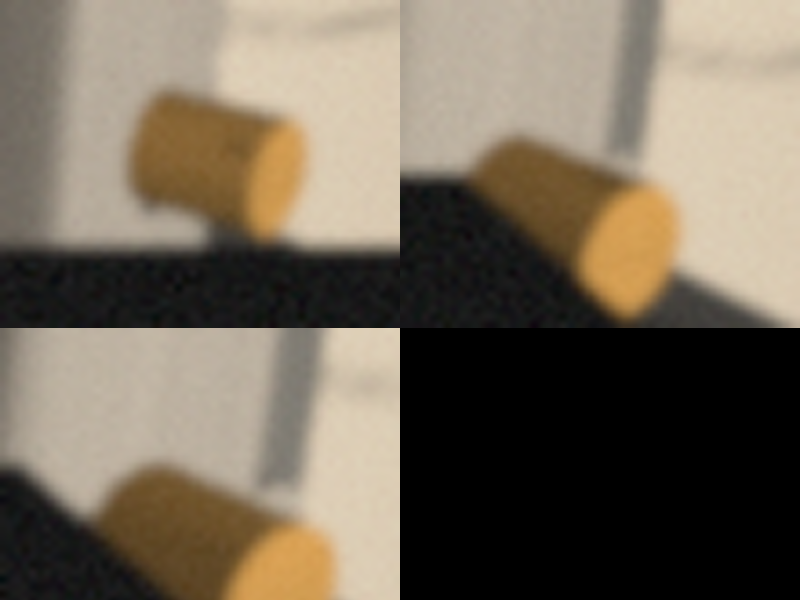

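```bash
python3 - <<'E'
from stem import *
for nm,b,t,pp,q,z in(("w11",(398.4,232.65),(414.9,236.5),[.49786,.07392,.18396],[.596,.38,-.42,.569],.2014),("w12",(440.8,248.6),(460.1,255.4),[.48356,.07474,.12623],[.587,.395,-.434,.559],.144),("w13",(452.,253.6),(472.,261.7),[.4824,.0748,.1101],[.586,.395,-.434,.558],.1279)):
    for dz in(0,.004):
        A=stem(b,pp,q,z+dz);B=stem(t,pp,q,z+dz); print(nm,dz,A[0],B[0],"len",B[0]-A[0])
E
```

```text
w11 0 0.010484430510655694 0.02118552280964952 len 0.010701092298993825
w11 0.004 0.007978709261925527 0.018600117391594142 len 0.010621408129668615
w12 0 0.010810509598276771 0.02267623397874612 len 0.011865724380469348
w12 0.004 0.008449626125317305 0.020189089064581757 len 0.011739462939264452
w13 0 0.011332451445820941 0.023518497617358677 len 0.012186046171537736
w13 0.004 0.00897545746737419 0.02102151781916637 len 0.01204606035179218
```

The stem shows the pad just touching, about 1 mm squeezed, and the force (about 5 N) agrees. Going further down.

>>> jog_arm(
  deltas="0 0 0 0.0019 -0.0006 0 1; 0 0 0 0.0019 -0.0006 0 1; 0 0 0 0 0 0 1; 0 0 0 0 0 0 1; 0 0 0 0 0 0 1",
)

```text
t: 22.58
eef_pos: [0.4824, 0.0748, 0.1063]
tool_rot: [0.586, 0.395, -0.434, 0.558]
ft_force: [2.1, -4.4, 6.3]
opening: 0.208
```

```bash
python3 st.py; python3 look.py 14; python3 - <<'E'
import cv2
i=cv2.imread("pics/w14.png"); cv2.imwrite("pics/zw14.png",cv2.resize(i[235:285,430:490],None,fx=10,fy=10,interpolation=cv2.INTER_CUBIC))
E
```

```text
[0.4824 0.0748 0.1063] [-0.077, 0.494, 2.114, 0.014, 0.216, -0.022] [ 2.15 -4.37  6.27] [-0.7  -0.75 -0.06] 18.1 grasp [0.4765 0.0752 0.124 ] t 22.575
[array([255.5, 218.5], dtype=float32), array([293.2, 206.6], dtype=float32)] z~ 0.12099804166735387
[0.48233318 0.07483487 0.10625868] [-0.077, 0.494, 2.114, 0.014, 0.216, -0.022] [ 2.86 -4.27  6.71] 18.134746276910096 grasp [0.4765 0.0752 0.124 ]
red scene [282 206  12   6  25] [287.8  208.48]
red scene [256 210  18  12  74] [264.45945946 215.41891892]
```

View pics/zw14.png

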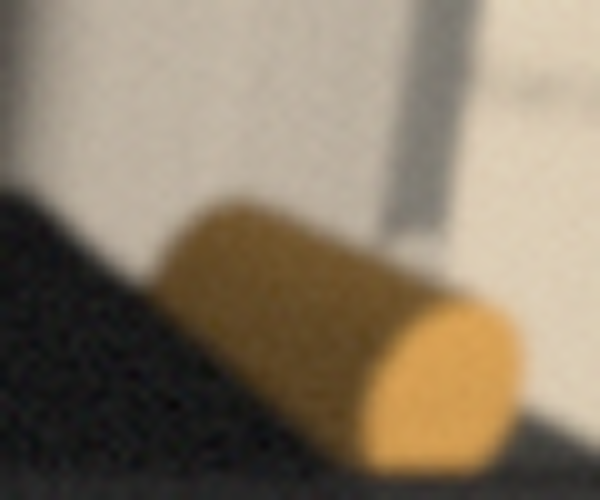

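```bash
python3 - <<'E'
from stem import *
for z in(.121,.124,.127):
    q=R.as_quat();A=stem((453.5,254.5),p,q,z);B=stem((478,264.8),p,q,z);print(z,A[0],B[0],B[0]-A[0])
fs=[]
for k in range(10): bot.get_image("wrist"); fs.append(bot.sense()["ft_force"])
print(np.mean(fs,0),np.std(fs,0))
E
```

```text
0.121 0.012656371522735679 0.027596532752199882 0.014940161229464203
0.124 0.010870897606739547 0.02568066114039508 0.014809763533655535
0.127 0.009105071253390615 0.023786118293907425 0.01468104704051681
[ 2.62454199 -3.82258874  6.7228486 ] [0.61939338 0.65423859 0.46650171]
```

The stem now gives about 3.5 mm of squeeze, the force (6.7 N) about 4.3 mm, and the handle height up to 6.5 mm. I'll go down another 2 mm to centre it.

>>> jog_arm(
  deltas="0 0 0 0.0019 -0.0006 0 1; 0 0 0 0 0 0 1; 0 0 0 0 0 0 1; 0 0 0 0 0 0 1; 0 0 0 0 0 0 1; 0 0 0 0 0 0 1; 0 0 0 0 0 0 1; 0 0 0 0 0 0 1",
)

```text
t: 24.28
eef_pos: [0.4823, 0.0748, 0.1043]
tool_rot: [0.586, 0.395, -0.434, 0.558]
ft_force: [1.4, -3.2, 6.0]
opening: 0.205
```

```bash
python3 st.py; python3 look.py 15; python3 - <<'E'
from stem import *
i=cv2.imread("pics/w15.png"); cv2.imwrite("pics/zw15.png",cv2.resize(i[235:285,430:490],None,fx=10,fy=10,interpolation=cv2.INTER_CUBIC))
fs=[];ps=[]
for k in range(10): bot.get_image("wrist"); s=bot.sense();fs.append(s["ft_force"]);ps.append(s["eef_pos"])
print(np.mean(fs,0),np.mean(ps,0),np.std(ps,0))
E
```

```text
[0.4823 0.0748 0.1043] [-0.077, 0.499, 2.116, 0.014, 0.209, -0.023] [ 1.38 -3.21  5.96] [-0.75 -0.68 -0.08] 17.82 grasp [0.4765 0.0752 0.122 ] t 24.275
[array([255.7, 219. ], dtype=float32), array([293.1, 207.2], dtype=float32)] z~ 0.11881477787267844
[0.48235272 0.07482587 0.10426997] [-0.077, 0.499, 2.116, 0.014, 0.209, -0.023] [ 2.66 -3.66  7.03] 18.447242321670096 grasp [0.4765 0.0752 0.122 ]
red scene [282 207  12   6  25] [287.48 209.  ]
red scene [256 211  18  11  78] [264.74358974 215.8974359 ]
[ 3.05731073 -4.01662963  6.83525646] [0.48233326 0.07484201 0.10426943] [1.67160026e-05 9.93016956e-06 1.09478412e-05]
```

View pics/zw15.png

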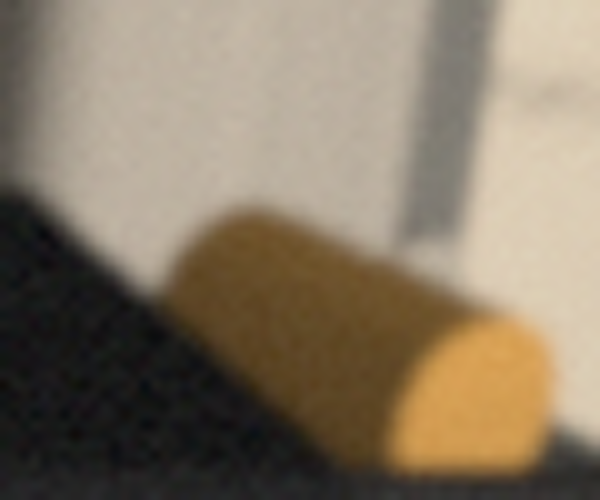

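View pics/s15.png

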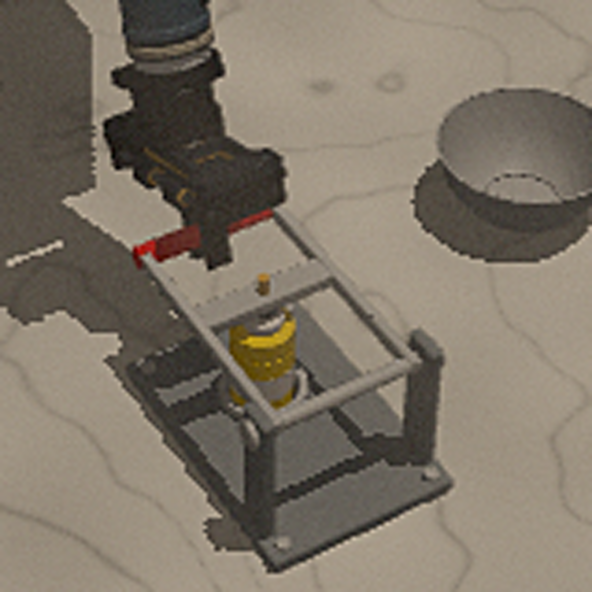

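View pics/w15.png

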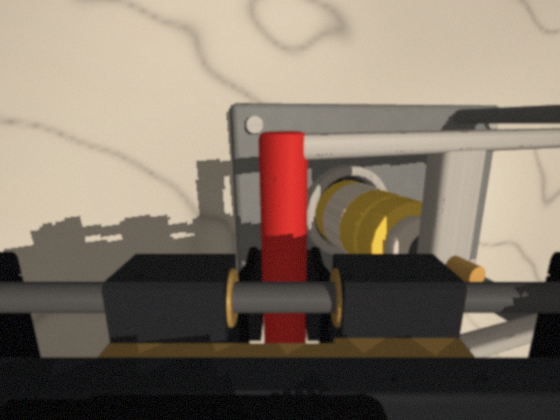

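```bash
python3 - <<'E'
from stem import *
for z in(.119,.122,.125):
    q=R.as_quat();A=stem((455,255.5),p,q,z);B=stem((480.8,266.5),p,q,z);print(z,A[0],B[0],B[0]-A[0])
E
```

```text
0.119 0.012898250654902434 0.02852265876608392 0.015624408111181487
0.122 0.01110880580390478 0.026597265012967292 0.015488459209062512
0.125 0.009339434586510464 0.02469366300715777 0.015354228420647304
```

```bash
python3 - <<'E'
from cell import bot
s=bot.sense();print(s["t"],s["eef_pos"],s["ft_force"],abs(s["joint_vel"]).max()); print(bot.job_done())
E
```

```text
25.025 [0.48232602 0.07483726 0.10425165] [ 2.42849704 -3.81497219  7.21405849] 0.002246144521474503
the job is handed in; nothing more can be done
None
```

I stood the yellow jar in the nest, let go, swung the yoke down by its handle, and handed the job in at t = 25 s, still gripping the handle. No verdict is reported.

**Last checks:**
- **Jar:** before the swing, the wrist camera showed it upright inside the ring, with the lid where a seated lid should be. In the last pictures it still stood upright under the pad, with the fingers clear of it.
- **Steadiness:** the hand was still, with joint speeds of about 0.002 rad/s.
- **Force:** the upward force on the hand was about 7 N, against the roughly 8 N stated for half travel. There was also a sideways load of about 4 N on the hand from a small misalignment.
- **Other objects:** I did not go near the red jar, the green jar or the bowl. I did not measure their positions again at the end.

**Where the checks disagreed:** the estimates of the pad squeeze differ, but all lie within the 3 to 9 mm allowed.

| Estimate | Squeeze |
|---|---|
| Brass stem length, wrist camera | about 4–5 mm |
| Handle force | about 4.5 mm |
| Grip-point height (122 mm) | about 8 mm |

The scene camera put the handle lower still, at about 119 mm. That would mean about 9.7 mm of squeeze, but at this range it is too coarse to trust. I relied on the stem and the force; by the stem, the pad touched the lid with the grip point at about 130 mm rather than 136 mm.

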